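# Sort the lead ends of steel pins by feel and load the demagnetiser

### The arm

A 6-joint arm with a two-finger parallel gripper is mounted at the origin on a cart in front of the work surface, level with it; the furniture and walls round the work are solid. World frame = base frame: x ahead of the robot, y to its left, z up, the work surface at z = 0. Lengths are in m, angles in rad, forces in N, time in s.
With the tool pointing down it reaches from about 0.325 to 0.925 m from the base axis. Payload 3.1 kg.
Tool frame: the origin (TCP) lies at the very end of the fingers, on their centre line; the grasp point (between the pads) lies 19 mm behind it (ctrl.pinch_z is the distance from the TCP to the grasp point, in m); z points along the fingers, y is the line along which they close (so a half turn about z gives the same grasp; the last joint's range is limited). The gripper opens to 85 mm and grips with 20 to 120 N. Pads are 22 mm wide; open, the fingers measure 114 mm over their backs; the gripper's body (76 mm by 85 mm) begins 54 mm behind the grasp point. The pads swing forward as they close: fully open they stand 13 mm farther back than shut.
Start: joints at [-0.112, 0.217, 1.613, -0, 1.311, -0.112], TCP at [0.625, 0, 0.231] pointing down, gripper open.
Joint ranges: [-2.75, 2.75], [-0.78, 2.1], [0.31, 2.55], [-1.13, 4.27], [0.13, 2.63], [-2.58, 2.58]. Speed limits (rad/s): [2.79, 2.79, 3.14, 3.14, 3.14, 3.14].

### API

Orientations are given as a unit quaternion [w, x, y, z].
In Python, from rig import ctrl gives the robot as it stands.
- The arm moves only by the tool jog_arm, never from a script. Its argument "rows" is a list that holds one entry, the list of rows, each a list of 6 numbers: the shift along the tool's x, y, z in mm, then the turn, a rotation vector about the tool's x, y, z in degrees. In form: [[[x, y, z, rx, ry, rz], ...]]. A call has 1 to 8 rows; each row is the pose to reach, as a shift and turn from the pose commanded when the call began, along the tool's axes at that moment; what a row does not reach only later rows make up. A row lasts 1/10 s, in which the tool goes at most 50 mm and 8.59 degrees, less where a joint would pass 70% of its speed; a pose out of reach is approached as far as the arm can. A call with a gripper value outside its range is refused whole. "fingers" is the gripper command: -1 is shut, 1 is fully open, values between are in proportion, set as the call begins (left out, the last holds). The fingers move at their own pace and stop on an object; "force" is the grip in N (left out, the last holds). Time passes only in rows, so rows that repeat a pose let the fingers close. It gives the time, the measured TCP pose, the force, the opening and the grip force at its end, in the units of the state.
- ctrl.observe(): the state, without advancing time (a new reading comes with each control period).
- ctrl.camera(name): name is "scene" or "side" or "wrist"; returns a dict with "img" (480x640x3 uint8, red, green, blue), "camera_matrix" (3x3 intrinsics, pixels), "R" (3x3) and "t" (3): a world point X has camera coordinates R X + t. Camera axes: x right, y down, z forward; pixel columns grow to the right and rows downward; lengths in m; the calibration is good to about 2 mm. A picture is of the moment at which its call begins. There is no depth.
- ctrl.close_job(): hands the job in; it is judged then, once.
The state is a dict: "t": time; "qpos": joint angles; "qvel": joint speeds; "effort": joint torques, N m; "position": TCP position; "ee_rot": TCP orientation; "force": force on the tool from outside, world axes, zero at the start; "ft_torque": the same for the moment, N m; "finger_gap": opening from 0.0 (shut) to 1.0 (fully open); "finger_force": force on a finger pad.
Only numpy, scipy, OpenCV 4.12 (cv2) and the standard library are available. Lean on these libraries where they do the work, as an engineer would, in place of code of your own. Each camera call takes 0.05 s, during which the arm holds its last target. There are 200 camera calls.

### The job

Demagnetise the loose steel pins: first turn the demagnetiser's selector back to its off stop, then lay every pin in the cradle, one to a slot, with its chamfered end pushed home in the bore of the nose plate by the hinge; feel for it, since only the chamfered end goes in, and turn a pin round if it stops short at the plate. Then lower the hood gently until it is fully closed and turn the selector three clicks up from off. Leave the other things on the bench where they are.

Things in the scene. Friction and masses are not known exactly. Their poses are not given: they have to be found in the camera images.
- demag: bench demagnetiser, fixed: low grey box, flat deck 44 mm above the bench. Origin on the bench under the middle of the cradle; x from its front (robot side) to the hood's hinge, y to its left, z up. Spans x -75 to 75, y -180 to 96 mm. Cradle: two white rails, 10 mm thick, at x = -31 and 26, with notches 17 mm wide, floor 9 mm, tooth tops 18 mm above the deck; behind them an aluminium nose plate
- slot_1 (a point): leftmost (+y) of the cradle's four slots, 44 mm apart: where a pin's centre lies when its shanks rest in the notches and its chamfered end sits home in the bore, 60 mm above the bench, 16 mm over the bare deck. x along the slot, towards nose plate and hinge. The plate's face is at x = 36 mm, 28 mm high, its bore 11.8 mm wide: a square end butts there, leaving the pin 6 mm short of home
- slot_2 (a point): second of the cradle's four slots, 44 mm apart: where a pin's centre lies when its shanks rest in the notches and its chamfered end sits home in the bore, 60 mm above the bench, 16 mm over the bare deck. x along the slot, towards nose plate and hinge. The plate's face is at x = 36 mm, 28 mm high, its bore 11.8 mm wide: a square end butts there, leaving the pin 6 mm short of home
- slot_3 (a point): third of the cradle's four slots, 44 mm apart: where a pin's centre lies when its shanks rest in the notches and its chamfered end sits home in the bore, 60 mm above the bench, 16 mm over the bare deck. x along the slot, towards nose plate and hinge. The plate's face is at x = 36 mm, 28 mm high, its bore 11.8 mm wide: a square end butts there, leaving the pin 6 mm short of home
- slot_4 (a point): rightmost (-y) of the cradle's four slots, 44 mm apart: where a pin's centre lies when its shanks rest in the notches and its chamfered end sits home in the bore, 60 mm above the bench, 16 mm over the bare deck. x along the slot, towards nose plate and hinge. The plate's face is at x = 36 mm, 28 mm high, its bore 11.8 mm wide: a square end butts there, leaving the pin 6 mm short of home
- hood (a joint): clear hood over the cradle: 0 = closed, grows as it opens, to 1.9 rad (leaning back, away from the robot). A friction hinge holds it at any angle (about 0.25 N m moves it). Closed, it is a clear box 186 mm wide, 113 mm from hinge to front and 34 mm high on the deck; a pin that stands 6 mm short of home is in the way of its front wall
- hood_hinge (a point): middle of the hood's hinge line, 62 mm behind the cradle's centre, at deck height (44 mm); the hinge axis lies along the demagnetiser's y
- hood_lip (a point): middle of the outer face of the hood's black finger lip (50 mm wide, 26 mm deep, 5 mm thick, at the front edge), 127 mm from the hinge line and, closed, 34 mm above the deck, level with the hood's top. Turns with the hood: x towards the hinge, z out of the outer face (up when closed; away from the robot when open). The lip spans 111 to 137 mm from the hinge line
- selector (a joint): level selector of the demagnetiser: 0 = off, its anticlockwise end stop; grows clockwise seen from above, a click every 0.419 rad (24 degrees), five clicks to the other stop at 2.095. Sprung into the nearest click (peak 0.09 N m), it stays there
- selector_grip (a point): on the selector's axis, 37 mm above the deck (81 mm above the bench), at the height to grip its upright bar: 38 mm long, 14 mm thick, top at 88 mm above the bench, 32 mm tall. Turns with the selector; x lies along the bar. It stands 138 mm right of the cradle's centre
- pin_a: steel pin, 84 mm long, 110 g: shank 14 mm in diameter, in its middle a square collar 18 x 18 mm, 26 mm long, on which it lies. Origin at its centre, on the axis (9 mm above the bench); x runs along it. One end is square, the other chamfered, a cone 8 mm long down to 5 mm diameter; which end (+x or -x) is which differs from pin to pin and is not given. May be absent
- pin_b: steel pin, 84 mm long, 110 g: shank 14 mm in diameter, in its middle a square collar 18 x 18 mm, 26 mm long, on which it lies. Origin at its centre, on the axis (9 mm above the bench); x runs along it. One end is square, the other chamfered, a cone 8 mm long down to 5 mm diameter; which end (+x or -x) is which differs from pin to pin and is not given. May be absent
- pin_c: steel pin, 84 mm long, 110 g: shank 14 mm in diameter, in its middle a square collar 18 x 18 mm, 26 mm long, on which it lies. Origin at its centre, on the axis (9 mm above the bench); x runs along it. One end is square, the other chamfered, a cone 8 mm long down to 5 mm diameter; which end (+x or -x) is which differs from pin to pin and is not given. May be absent
- pin_d: steel pin, 84 mm long, 110 g: shank 14 mm in diameter, in its middle a square collar 18 x 18 mm, 26 mm long, on which it lies. Origin at its centre, on the axis (9 mm above the bench); x runs along it. One end is square, the other chamfered, a cone 8 mm long down to 5 mm diameter; which end (+x or -x) is which differs from pin to pin and is not given. May be absent
- pin_e: steel pin, 84 mm long, 110 g: shank 14 mm in diameter, in its middle a square collar 18 x 18 mm, 26 mm long, on which it lies. Origin at its centre, on the axis (9 mm above the bench); x runs along it. One end is square, the other chamfered, a cone 8 mm long down to 5 mm diameter; which end (+x or -x) is which differs from pin to pin and is not given. May be absent
- pin_f: steel pin, 84 mm long, 110 g: shank 14 mm in diameter, in its middle a square collar 18 x 18 mm, 26 mm long, on which it lies. Origin at its centre, on the axis (9 mm above the bench); x runs along it. One end is square, the other chamfered, a cone 8 mm long down to 5 mm diameter; which end (+x or -x) is which differs from pin to pin and is not given. May be absent
- flux_jar: bystander, loose: amber jar with an orange screw cap, 41 x 41 x 50 mm; origin in the middle of its underside
- marker_pen: bystander, loose: white and blue marker pen, 10 x 127 x 10 mm; origin in the middle of its underside
- braid_spool: bystander, loose: yellow spool of copper braid lying flat, 51 x 51 x 10 mm; origin in the middle of its underside
- side_cutters: bystander, loose: red-handled side cutters, 47 x 124 x 14 mm; origin in the middle of its underside
- screw_dish: bystander, loose: small steel dish of screws, 67 x 67 x 13 mm; origin in the middle of its underside
Not all that is in view belongs to the job. Leave any purple look-alike of the pin_d alone.

How it is judged:
By the outcome, as a careful person would: the job done as asked, in the order asked, and still so for the second after the job is handed in, with the robot touching nothing.
Of pin_a, pin_b, pin_c, pin_d, pin_e, pin_f only 3 to 4 are there at a start; the rules pass over those that are not, and their reading is None.
At some moment in a run one of pin_a, pin_b, pin_c, pin_d, pin_e, pin_f may be knocked a few centimetres aside while the robot is not near it.
Once in a run the grip may slacken for a moment while it holds something.
It also fails if it takes over 210 s, if anything falls off the work surface, if the arm or the gripper's body presses on something with over 40 N, if the wrist force passes 120 N, or if a joint passes its speed limit or range.

## Working session

There is one attempt and no reset: what is moved stays moved. The work goes in short steps, Python scripts to look and compute and a tool call to move; the robot and the scene stay as the last step left them, time stands still between calls to the robot, and variables do not carry over. Pictures are saved under pics/ and viewed, at most 14 in all, crops included, and the job is handed in when it is done.

Besides the shell and the picture viewer there is one more tool, called after ">>>" as name(argument=value, ...) on one line, values as JSON. jog_arm: Moves the arm, as the interface text tells. Its arguments: {"type":"object","properties":{"rows":{"type":"array","items":{"type":"array","items":{"type":"array","items":{"type":"number"}}}},"fingers":{"type":"number"},"force":{"type":"number"}},"required":["rows"]}

```bash
mkdir -p pics; ls; cat > h.py <<'E'
import numpy as np,cv2
from rig import ctrl
def snap(n,f):
    c=ctrl.camera(n); cv2.imwrite('pics/%s.png'%f,c['img'][:,:,::-1]); np.savez('pics/%s.npz'%f,**{k:np.array(v) for k,v in c.items()}); return c
def load(f): return np.load('pics/%s.npz'%f)
def plane(c,u,v,z):
    d=np.linalg.inv(c['camera_matrix'])@[u,v,1]; d=c['R'].T@d; o=-c['R'].T@c['t']
    return o+d*(z-o[2])/d[2]
def proj(c,X):
    p=c['camera_matrix']@(c['R']@np.array(X)+c['t']); return p[:2]/p[2]
E
python3 - <<'E'
from h import *
for n in('scene','side','wrist'):
    c=snap(n,n+'0'); print(n,-c['R'].T@c['t'],c['R'][2])
print(ctrl.observe()); print(ctrl.pinch_z)
E
```

```text
pics
scene [ 0.10093235 -0.78112616  0.82463598] [ 0.34840827  0.689982   -0.63445766]
side [0.22503347 0.88229221 0.92103058] [ 0.23016173 -0.71482604 -0.6603403 ]
wrist [0.6248904  0.06843246 0.37242693] [-0.0017898  -0.2706003  -0.96269012]
{'t': 0.15, 'qpos': array([-1.12188426e-01,  2.17622670e-01,  1.61457064e+00,  6.25521031e-05,
        1.31131509e+00, -1.12176369e-01]), 'qvel': array([-2.84447648e-05, -3.58991029e-03, -4.35245450e-03,  7.13188858e-04,
       -4.58195568e-04, -7.55111155e-04]), 'effort': array([-7.99202871e-05, -3.97448480e+01, -3.04417098e+01, -1.00294717e-04,
        5.82056644e-03,  2.66571755e-05]), 'position': array([6.24372950e-01, 1.18582968e-04, 2.30239663e-01]), 'ee_rot': array([-7.67727739e-04,  7.07116414e-01,  7.07096499e-01, -5.73609155e-04]), 'force': array([-0.33539008,  0.30005524, -0.07223933]), 'ft_torque': array([-0.02740117, -0.05801145, -0.00346004]), 'finger_force': 0.0, 'finger_gap': 1.0017075301562188}
0.0187
```

View pics/scene0.png

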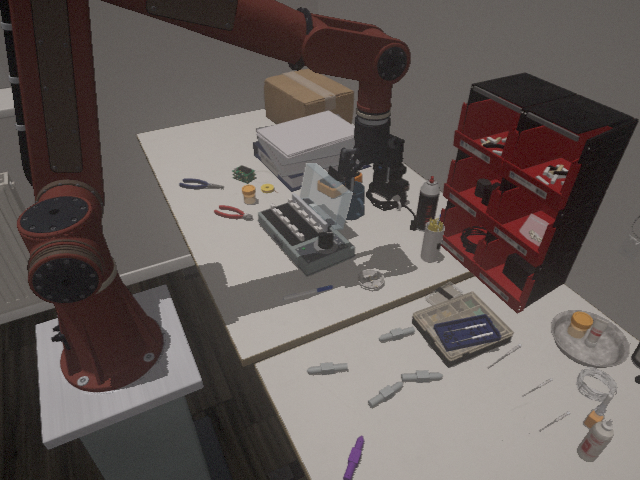

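View pics/side0.png

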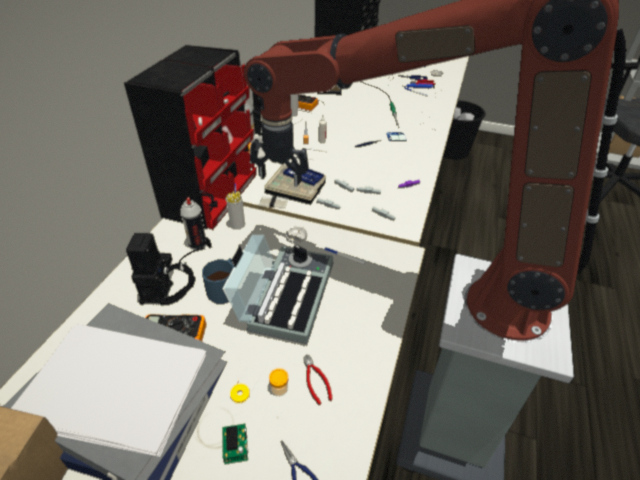

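Scene: four grey pins at (327,368), (397,334), (421,377), (386,393); the purple look-alike at (355,457) is not one. The demagnetiser is around (305,225), with its hood open and the selector at (326,240). Next I enlarge the demagnetiser and the pins.

```bash
python3 - <<'E'
from h import *
a=cv2.imread('pics/scene0.png');b=cv2.imread('pics/side0.png')
r=lambda i,x,y,w,h,W,H:cv2.resize(i[y:y+h,x:x+w],(W,H),interpolation=cv2.INTER_CUBIC)
o=np.vstack([np.hstack([r(a,250,155,120,120,400,400),r(b,215,220,130,130,400,400)]),np.hstack([r(a,295,320,160,80,400,200),r(b,310,170,120,60,400,200)])])
cv2.imwrite('pics/crop1.png',o)
# pins triangulate
A=load('scene0');B=load('side0')
def tri(p,q):
    P=[c['camera_matrix']@np.c_[c['R'],c['t']] for c in(A,B)]
    X=cv2.triangulatePoints(P[0],P[1],np.array(p,float),np.array(q,float)).ravel();return X[:3]/X[3]
for p,q in [((327,368),(383,212)),((397,334),(328,203)),((421,377),(344,185)),((386,393),(368,189)),((355,457),(408,184))]: print(tri(p,q))
E
```

```text
[ 0.38829224 -0.25869234  0.01262832]
[ 0.56846822 -0.24684984  0.00979925]
[ 0.54879448 -0.36200969  0.0088122 ]
[ 0.46421194 -0.36288467  0.01212172]
[ 0.34455772 -0.44504945  0.00826118]
```

View pics/crop1.png

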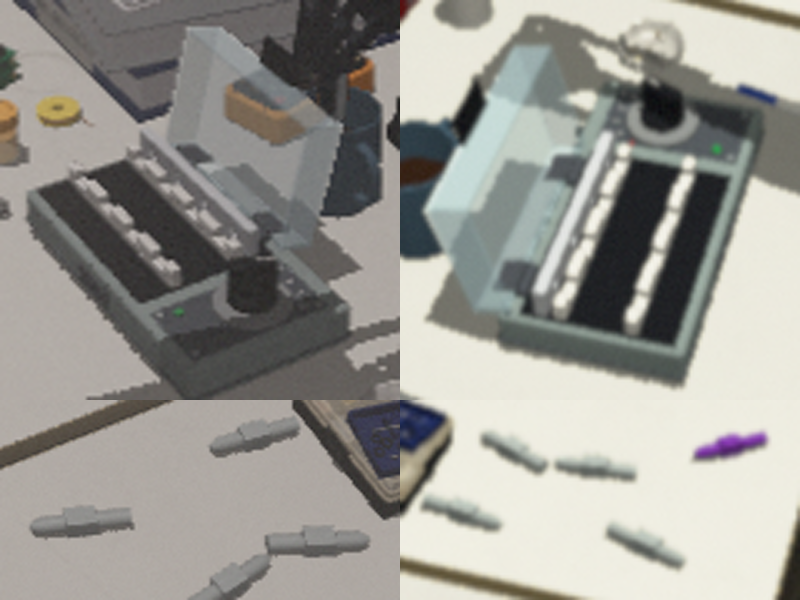

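The crop shows pin ends that are tapered on one side (unclear for some), the demagnetiser with its rails and nose plate, and the selector bar. I'll work out a rough demagnetiser pose and then look with the wrist camera.

```bash
python3 - <<'E'
from h import *
A=load('scene0');B=load('side0')
s=lambda u,v:(250+u*.3,155+v*.3)
d=lambda u,v:(215+(u-400)*.325,220+v*.325)
for n,c,p,z in [('FL deck scene',A,s(32,195),.044),('FR',A,s(183,362),.044),('BR',A,s(348,305),.044),('FR side',B,d(757,108),.044),('FL',B,d(685,348),.044),('BL',B,d(505,322),.044),('rail f L scene',A,s(77,172),.062),('rail f R',A,s(177,270),.062),('side railf L',B,d(635,318),.062),('R',B,d(690,162),.062),('rear L',B,d(562,305),.062),('rear R',B,d(627,150),.062),('sel',B,d(663,85),.088),('sel sc',A,s(252,262),.088)]:
    print(n,plane(c,*p,z).round(3))
E
```

```text
FL deck scene [0.45  0.274 0.044]
FR [0.472 0.022 0.044]
BR [0.616 0.025 0.044]
FR side [0.475 0.014 0.044]
FL [0.447 0.278 0.044]
BL [0.584 0.301 0.044]
rail f L scene [0.489 0.264 0.062]
rail f R [0.506 0.104 0.062]
side railf L [0.487 0.277 0.062]
R [0.503 0.112 0.062]
rear L [0.543 0.285 0.062]
rear R [0.558 0.117 0.062]
sel [0.547 0.058 0.088]
sel sc [0.548 0.057 0.088]
```

>>> jog_arm(rows=[[[180, -90, -120, 0, 0, 0], [180, -90, -120, 0, 0, 0], [180, -90, -120, 0, 0, 0], [180, -90, -120, 0, 0, 0], [180, -90, -120, 0, 0, 0], [180, -90, -120, 0, 0, 0], [180, -90, -120, 0, 0, 0]]])

```text
t: 0.85
position: [0.5349, 0.1804, 0.3515]
ee_rot: [0.001, 0.707, 0.708, 0.0]
force: [-0.6, -0.0, -0.2]
finger_gap: 1.005
finger_force: 0.0
```

```bash
python3 - <<'E'
from h import *
c=snap('wrist','w1'); print(ctrl.observe()['position'],-c['R'].T@c['t'])
E
```

```text
[0.53479704 0.17957555 0.35035943] [0.53495578 0.24881214 0.49378104]
```

View pics/w1.png

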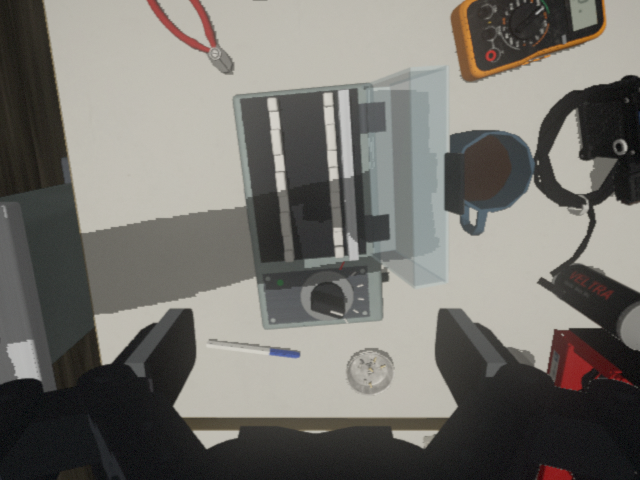

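The wrist view shows the demagnetiser squarely: deck corners near (234,96), (264,329) and (382,318), hood open to the right, selector at (328,298). I'll enlarge it for exact pixels.

```bash
python3 - <<'E'
from h import *
a=cv2.imread('pics/w1.png')
r=lambda i,x,y,w,h,k:cv2.resize(i[y:y+h,x:x+w],(w*k,h*k),interpolation=cv2.INTER_CUBIC)
o=np.zeros((600,800,3),np.uint8)
p=r(a,225,75,150,200,3)[:600,:450];o[:600,:450]=p
q=r(a,295,265,70,65,5);o[:325,450:800]=q
q=r(a,365,55,100,80,3)[:240,:300];o[330:570,450:750]=q
cv2.imwrite('pics/crop2.png',cv2.convertScaleAbs(o,alpha=1.6,beta=10))
E
```

```text
(no output)
```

View pics/crop2.png

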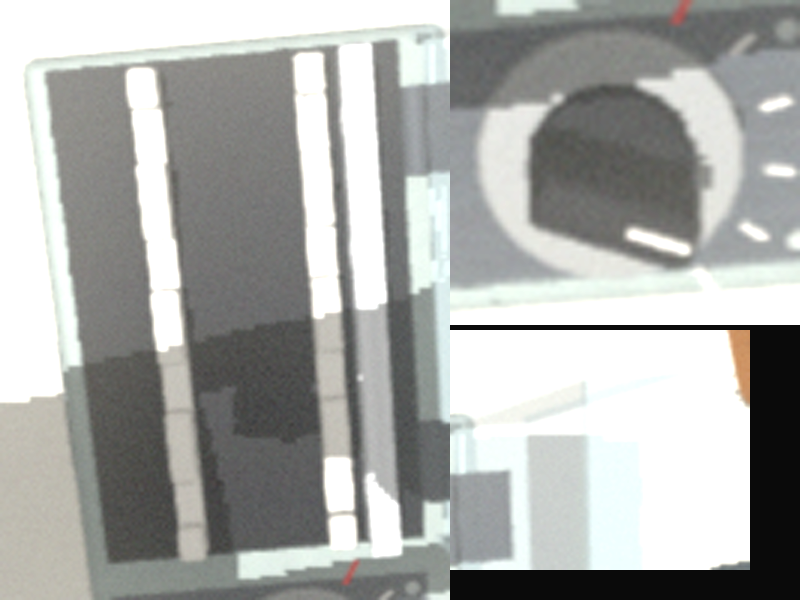

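The enlarged view shows both rails, the nose plate, and the selector bar pointing down-right. The red off tick is up-right, with white ticks 1 to 5 running clockwise. Now I fit the demagnetiser pose.

```bash
python3 - <<'E'
from h import *
c=load('w1')
s=lambda u,v:(225+u/3,75+v/3)
P=lambda u,v,z:plane(c,*s(u,v),z)[:2]
pts=dict(fL=((P(127,70,.062)+P(157,70,.062))/2),fR=((P(178,560,.062)+P(207,558,.062))/2),rL=(P(294,55,.062)+P(323,53,.062))/2,rR=(P(329,548,.062)+P(357,548,.062))/2,nL=(P(340,45,.072)+P(370,43,.072))/2,nR=(P(372,556,.072)+P(400,555,.072))/2)
for k,v in pts.items():print(k,v.round(4))
f=(pts['fL']+pts['fR'])/2;r=(pts['rL']+pts['rR'])/2
print('len',np.linalg.norm(pts['fL']-pts['fR']),np.linalg.norm(f-r),'yaws',[np.degrees(np.arctan2(-(pts[a+'L']-pts[a+'R'])[0],(pts[a+'L']-pts[a+'R'])[1])) for a in'frn'])
O=f+(r-f)*31/57;print('O',O)
for n,(u,v,z) in dict(FL=(234,96,.044),FR=(264,329,.044),BR=(382,318,.044)).items(): print(n,plane(c,u,v,z))
g=lambda u,v,z:plane(c,295+(u-450)/5,265+v/5,z)[:2]
print('dial',g(610,155,.046),'bar edge',g(530,222,.088),g(690,265,.088),'line',g(630,235,.088),g(690,250,.088))
E
```

```text
fL [0.4925 0.28  ]
fR [0.5066 0.1072]
rL [0.5484 0.2851]
rR [0.5629 0.1115]
nL [0.5632 0.2873]
nR [0.578  0.1119]
len 0.17337092906621573 0.05632531268011456 yaws [np.float64(4.657720797690849), np.float64(4.77864679285728), np.float64(4.820235708702356)]
O [0.53005302 0.19617554]
FL [0.45059325 0.28358471 0.044     ]
FR [0.47296809 0.01378699 0.044     ]
BR [0.61747327 0.02859936 0.044     ]
dial [0.55001512 0.05839248] bar edge [0.53123537 0.06045119] [0.56644765 0.05014405] line [0.55315197 0.05734877] [0.56637741 0.05375418]
```

>>> jog_arm(rows=[[[-122, 13, 100, 0, 0, 8], [-122, 13, 100, 0, 0, 16], [-122, 13, 100, 0, 0, 24], [-122, 13, 100, 0, 0, 32], [-122, 13, 100, 0, 0, 40], [-122, 13, 100, 0, 0, 48], [-122, 13, 100, 0, 0, 56], [-122, 13, 100, 0, 0, 64]]], fingers=0)

```text
t: 1.7
position: [0.5472, 0.0561, 0.249]
ee_rot: [-0.0, 0.975, 0.221, -0.002]
force: [-0.5, 1.2, -0.8]
finger_gap: 0.497
finger_force: 0.0
```

>>> jog_arm(rows=[[[0, 0, 0, 0, 0, 8], [0, 0, 0, 0, 0, 16], [0, 0, 0, 0, 0, 24], [0, 0, 0, 0, 0, 32], [0, 0, 0, 0, 0, 40], [0, 0, 0, 0, 0, 42], [0, 0, 0, 0, 0, 42]]])

```text
t: 2.4
position: [0.5473, 0.0565, 0.2493]
ee_rot: [0.0, 0.99, -0.14, -0.002]
force: [0.5, -0.1, -0.3]
finger_gap: 0.501
finger_force: 0.0
```

```bash
python3 - <<'E'
from h import *
c=snap('wrist','w2'); o=ctrl.observe(); print(o['position'],o['qpos'],-c['R'].T@c['t'],proj(c,[.548,.058,.088]),proj(c,[.548,.058,.046]),proj(c,[.568,.058,.088]))
E
```

```text
[0.54740335 0.0567064  0.24957477] [-2.41472762e-02  4.50032756e-02  1.76989291e+00 -3.14906335e-04
  1.32965312e+00  1.82704598e+00] [0.61388452 0.03741391 0.39141315] [312.57186219 223.11527281] [312.78000063 212.39067569] [305.16838041 198.33027281]
```

View pics/w2.png

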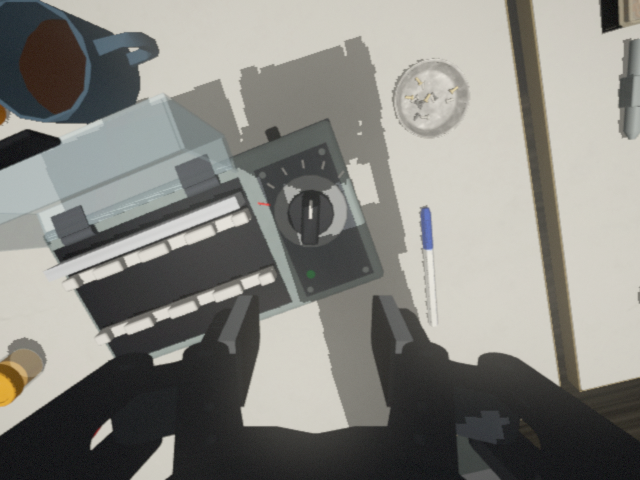

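The bar stands upright in the picture from (311,193) to (311,243), pointer at the top, so it lines up with the tool x. The dial centre is at about (310,210).

```bash
cat >> h.py <<'E'
from scipy.spatial.transform import Rotation as Ro
def tool(X):
    "world point -> shift from TCP in tool axes, mm"
    o=ctrl.observe(); q=o['ee_rot']; R=Ro.from_quat([q[1],q[2],q[3],q[0]]).as_matrix()
    return (R.T@(np.array(X)-o['position'])*1000).round(1)
E
python3 - <<'E'
from h import *
c=load('w2')
g=cv2.cvtColor(c['img'],cv2.COLOR_RGB2GRAY)
x0,y0=270,165
m=((g[y0:265,x0:360]<45)*255).astype(np.uint8)
n,l,s,ce=cv2.connectedComponentsWithStats(m)
for i in range(1,n):
    if s[i][4]>60: print(s[i],ce[i]+[x0,y0])
for uv,z in[((311,218),.088),((310.5,210),.046)]:
    X=plane(c,*uv,z);print(X,tool(X))
print('bar',[plane(c,u,v,.088).round(4) for u,v in((311,193),(311,243))])
E
```

```text
[0.55219316 0.05803233 0.088     ] [  4.7  -2.8 161.6]
[0.55057789 0.05931047 0.046     ] [  2.9  -3.6 203.6]
bar [array([0.5707, 0.0526, 0.088 ]), array([0.5331, 0.0636, 0.088 ])]
```

>>> jog_arm(rows=[[[4, -3, 50, 0, 0, 0], [4, -3, 100, 0, 0, 0], [4, -3, 140, 0, 0, 0], [4, -3, 165, 0, 0, 0], [4, -3, 180, 0, 0, 0], [4, -3, 187, 0, 0, 0], [4, -3, 187, 0, 0, 0]]])

```text
t: 3.15
position: [0.5526, 0.0595, 0.0639]
ee_rot: [0.0, 0.99, -0.139, -0.0]
force: [-0.4, -0.6, -0.5]
finger_gap: 0.502
finger_force: 0.0
```

>>> jog_arm(rows=[[[0, 0, 0, 0, 0, 0], [0, 0, 0, 0, 0, 0], [0, 0, 0, 0, 0, 0], [0, 0, 0, 0, 0, 0], [0, 0, 0, 0, 0, 0]]], fingers=-1, force=25)

```text
t: 3.65
position: [0.5544, 0.0586, 0.0664]
ee_rot: [0.001, 0.99, -0.139, 0.002]
force: [-1.1, -5.0, 5.2]
finger_gap: 0.158
finger_force: 26.5
```

>>> jog_arm(rows=[[[0, 0, 0, 0, 0, -8], [0, 0, 0, 0, 0, -16], [0, 0, 0, 0, 0, -24], [0, 0, 0, 0, 0, -32], [0, 0, 0, 0, 0, -40], [0, 0, 0, 0, 0, -48], [0, 0, 0, 0, 0, -48]]])

```text
t: 4.35
position: [0.5538, 0.0628, 0.0664]
ee_rot: [-0.002, 0.961, 0.276, 0.002]
force: [-1.1, 6.3, 7.2]
finger_gap: 0.159
finger_force: 26.6
```

```bash
python3 - <<'E'
from h import *
o=ctrl.observe(); print(o['t'],o['position'],o['ft_torque'],o['qpos'],o['force'])
E
```

```text
4.35 [0.55377446 0.06282956 0.06640509] [1.05054021 0.38377855 0.09623643] [-0.01614469  0.27314335  1.88730162  0.00697098  0.97885916  0.99142368] [-1.10866286  6.27673104  7.19139967]
```

>>> jog_arm(rows=[[[-2, -2, -4, 0, 0, 0], [-2, -2, -4, 0, 0, -8], [-2, -2, -4, 0, 0, -16], [-2, -2, -4, 0, 0, -24], [-2, -2, -4, 0, 0, -24], [-2, -2, -4, 0, 0, -24]]])

```text
t: 4.95
position: [0.5516, 0.0638, 0.0672]
ee_rot: [-0.002, 0.883, 0.469, 0.004]
force: [7.9, 7.4, -11.6]
finger_gap: 0.157
finger_force: 27.3
```

```bash
python3 - <<'E'
from h import *
o=ctrl.observe(); print(o['t'],o['position'],o['ft_torque'],o['qpos'],o['force'],o['ee_rot'],o['finger_gap'])
E
```

```text
4.95 [0.5516179  0.06384318 0.06717231] [ 1.223689   -1.20193802  0.14407749] [-0.01481701  0.26631144  1.8942861   0.00796917  0.97551989  0.57572159] [  7.86241758   7.39400044 -11.62891562] [-0.00156847  0.88330941  0.4687708   0.00399492] 0.15712317407201684
```

>>> jog_arm(rows=[[[0, 0, 0, 0, 0, 0], [0, 0, 0, 0, 0, 0], [0, 0, 0, 0, 0, 0]]], fingers=-0.4)

```text
t: 5.25
position: [0.55, 0.0605, 0.0687]
ee_rot: [-0.0, 0.883, 0.469, 0.0]
force: [-0.3, -0.2, -0.1]
finger_gap: 0.302
finger_force: 0.0
```

```bash
python3 - <<'E'
from h import *
o=ctrl.observe(); print(o['position'],o['ft_torque'],o['force'],tool([.5494,.0601,.064]))
E
```

```text
[0.54998077 0.06052448 0.06867265] [-0.02992032  0.01475799 -0.01646164] [-0.27246063 -0.15140992 -0.0840679 ] [-0.7 -0.2  4.7]
```

>>> jog_arm(rows=[[[0, 0, 3, 0, 0, 0], [0, 0, 3, 0, 0, 0], [0, 0, 3, 0, 0, 0], [0, 0, 3, 0, 0, 0]]], fingers=-1, force=25)

```text
t: 5.65
position: [0.5498, 0.0609, 0.0666]
ee_rot: [-0.001, 0.883, 0.469, 0.0]
force: [-3.9, 2.2, 7.4]
finger_gap: 0.16
finger_force: 27.4
```

```bash
python3 - <<'E'
from h import *
o=ctrl.observe(); print(o['position'],o['ft_torque'],o['force'],o['ee_rot'])
E
```

```text
[0.54984969 0.06089344 0.06663432] [0.31629071 0.4956444  0.06822963] [-3.87641369  2.21582936  7.41457371] [-6.29513706e-04  8.83043865e-01  4.69290033e-01  2.18279011e-05]
```

>>> jog_arm(rows=[[[0, 0, 0, 0, 0, -4], [0, 0, 0, 0, 0, -8], [0, 0, 0, 0, 0, -8]]])

```text
t: 5.95
position: [0.5497, 0.061, 0.0666]
ee_rot: [-0.001, 0.848, 0.53, -0.0]
force: [-3.6, 2.0, 6.9]
finger_gap: 0.156
finger_force: 27.4
```

```bash
python3 - <<'E'
from h import *
o=ctrl.observe(); print(o['position'],o['ft_torque'],o['force'],o['ee_rot'],np.degrees(2*np.arctan2(o['ee_rot'][2],o['ee_rot'][1])))
E
```

```text
[0.54968643 0.06097834 0.06662164] [0.27429844 0.54505984 0.01443882] [-3.61742657  2.0176027   6.88088177] [-8.18073204e-04  8.47886734e-01  5.30176776e-01 -5.57845246e-05] 64.03482342126703
```

>>> jog_arm(rows=[[[0, 0, 0, 0, 0, -4], [0, 0, 0, 0, 0, -8], [0, 0, 0, 0, 0, -8]]])

```text
t: 6.25
position: [0.5498, 0.0612, 0.0668]
ee_rot: [-0.002, 0.812, 0.584, 0.001]
force: [-3.6, 0.6, 7.5]
finger_gap: 0.159
finger_force: 75.3
```

```bash
python3 - <<'E'
from h import *
o=ctrl.observe(); print(o['position'],o['ft_torque'],o['force'],o['ee_rot'],np.degrees(2*np.arctan2(o['ee_rot'][2],o['ee_rot'][1])))
c=snap('wrist','w3');cv2.imwrite('pics/w3c.png',cv2.resize(c['img'][100:340,160:480,::-1],(800,600)))
E
```

```text
[0.54977147 0.06124355 0.06676432] [ 0.26470348  0.64438568 -2.09406655] [-3.5668474   0.58032154  7.48943435] [-1.91850598e-03  8.11741495e-01  5.84013249e-01  7.68241530e-04] 71.4667982515591
```

View pics/w3c.png

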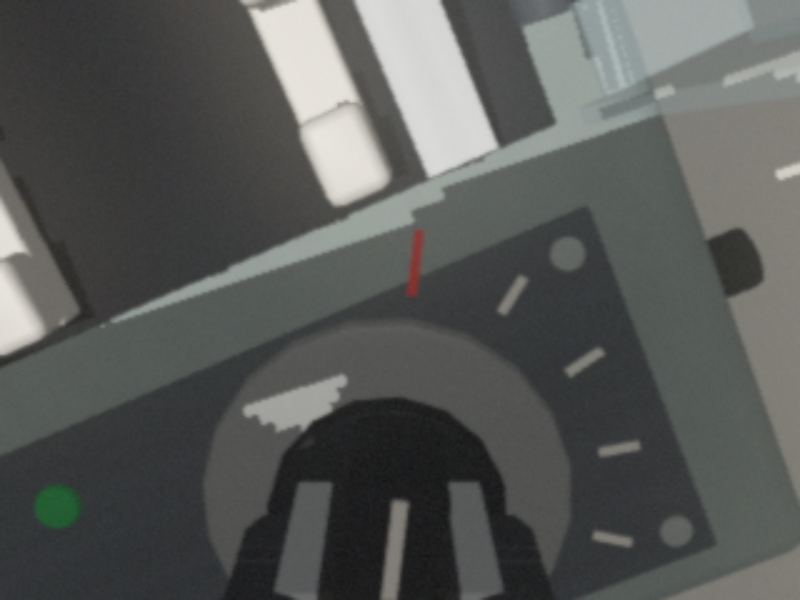

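Stop felt (−2.1 N m), and the pointer line at (398,550) in the crop points at the red off tick at (416,262). I'll ease back, release and rise, then check the bar's rest angle.

>>> jog_arm(rows=[[[0, 0, 0, 0, 0, 3], [0, 0, 0, 0, 0, 5], [0, 0, 0, 0, 0, 5]]])

```text
t: 6.6
position: [0.5498, 0.0612, 0.0667]
ee_rot: [-0.001, 0.835, 0.55, 0.0]
force: [-4.2, 2.0, 6.2]
finger_gap: 0.159
finger_force: 34.9
```

```bash
python3 - <<'E'
from h import *
o=ctrl.observe(); print(o['position'],o['ft_torque'],o['force'],o['ee_rot'],np.degrees(2*np.arctan2(o['ee_rot'][2],o['ee_rot'][1])))
E
```

```text
[0.54975936 0.06116348 0.06667208] [ 0.390894    0.58302777 -0.54225582] [-4.21123962  2.00682047  6.24029208] [-1.26266905e-03  8.35011189e-01  5.50231395e-01  3.63761753e-04] 66.76584334175192
```

>>> jog_arm(rows=[[[0, 0, 0, 0, 0, 0], [0, 0, 0, 0, 0, 0], [0, 0, -30, 0, 0, 0], [0, 0, -80, 0, 0, 0], [0, 0, -130, 0, 0, 0], [0, 0, -170, 0, 0, 0], [0, 0, -170, 0, 0, 0]]], fingers=-0.2)

```text
t: 7.3
position: [0.5549, 0.0602, 0.2436]
ee_rot: [0.004, 0.834, 0.552, 0.006]
force: [0.8, 0.2, 0.2]
finger_gap: 0.404
finger_force: 0.0
```

```bash
python3 - <<'E'
from h import *
c=snap('wrist','w4'); o=ctrl.observe(); print(o['position'],np.degrees(2*np.arctan2(o['ee_rot'][2],o['ee_rot'][1])),proj(c,[.55,.06,.088]))
x,y=proj(c,[.55,.06,.07]).astype(int)
cv2.imwrite('pics/w4c.png',cv2.resize(c['img'][y-50:y+50,x-60:x+60,::-1],(720,600),interpolation=cv2.INTER_CUBIC)); print(x,y)
E
```

```text
[0.55278487 0.06021524 0.2398658 ] 66.99999188388665 [305.64466655 228.74635387]
305 223
```

View pics/w4c.png

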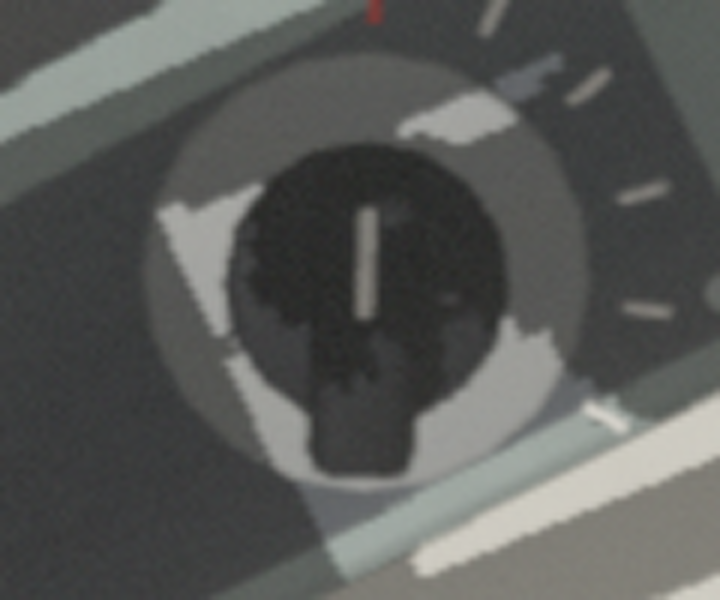

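The bar points at the red tick, with a rest angle of about 65° in world, so it sits at off. Next I survey the pins from above.

>>> jog_arm(rows=[[[-305, 50, -110, 0, 0, -8], [-305, 50, -110, 0, 0, -16], [-305, 50, -110, 0, 0, -23], [-305, 50, -110, 0, 0, -23], [-305, 50, -110, 0, 0, -23], [-305, 50, -110, 0, 0, -23], [-305, 50, -110, 0, 0, -23], [-305, 50, -110, 0, 0, -23]]], fingers=1)

```text
t: 8.15
position: [0.4758, -0.2438, 0.3451]
ee_rot: [0.0, 0.709, 0.705, -0.001]
force: [0.6, 0.2, -0.1]
finger_gap: 0.996
finger_force: 0.0
```

```bash
cat > pins.py <<'E'
from h import *
import sys
def pins(c):
    hsv=cv2.cvtColor(c['img'],cv2.COLOR_RGB2HSV); b=c['img'].astype(int)
    return b
c=snap('wrist',sys.argv[1]); o=ctrl.observe(); print(o['position'],np.degrees(2*np.arctan2(o['ee_rot'][2],o['ee_rot'][1])))
E
python3 pins.py w5
```

```text
[ 0.47596928 -0.24144577  0.34399801] 89.78824289217842
```

View pics/w5.png

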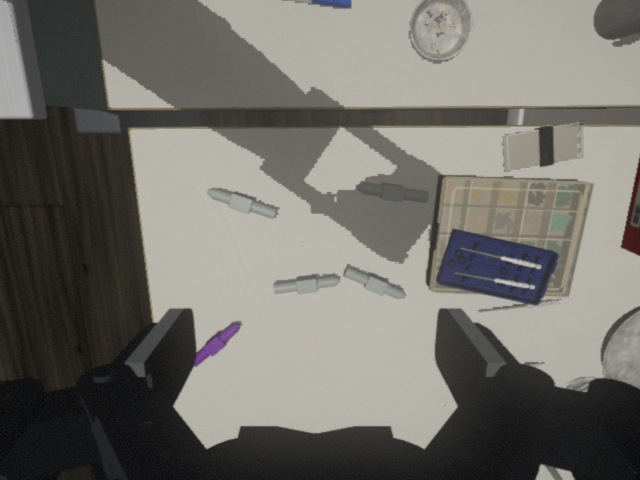

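Four grey pins are at (242,203), (393,191), (307,285) and (374,281). The purple one at (217,343) is left alone. One enlarged crop will settle the chamfered ends.

```bash
python3 - <<'E'
from h import *
c=load('w5'); a=c['img'][:,:,::-1]
o=[]
for u,v in((242,203),(393,191),(307,285),(374,281)):
    t=cv2.resize(a[v-30:v+30,u-40:u+40],(400,300),interpolation=cv2.INTER_CUBIC)
    o.append(cv2.convertScaleAbs(t,alpha=1.0 if u!=393 else 1.8))
cv2.imwrite('pics/crop3.png',np.vstack([np.hstack(o[:2]),np.hstack(o[2:])]))
E
```

```text
(no output)
```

View pics/crop3.png

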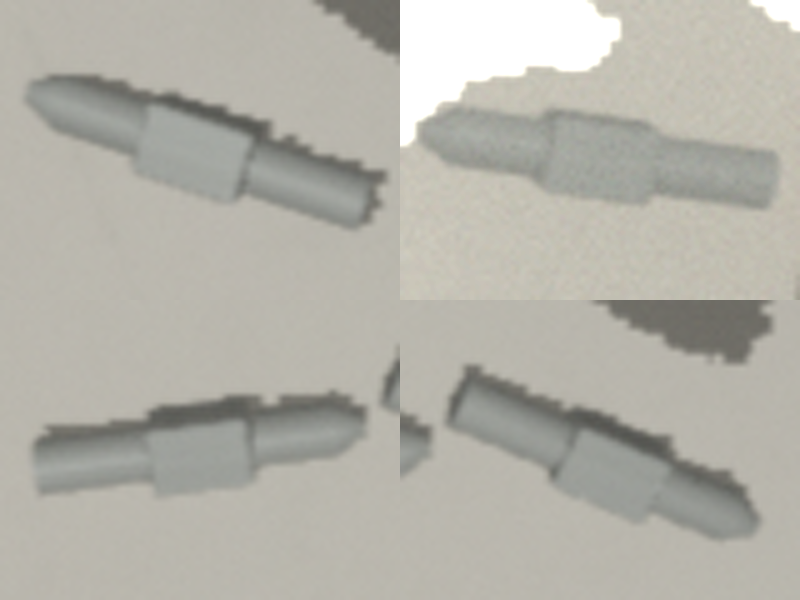

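Chamfered ends in this view: pin 1 left, pin 2 left, pin 3 right, pin 4 right. Next I compute the pin poses and check the hood's extent.

```bash
cat >> h.py <<'E'
yaw=np.radians(4.75); O=np.array([.530,.196])
def dm(x,y,z): # demag mm -> world
    c,s=np.cos(yaw),np.sin(yaw); return np.array([O[0]+(c*x-s*y)/1e3,O[1]+(s*x+c*y)/1e3,z/1e3])
def inv(X):
    c,s=np.cos(yaw),np.sin(yaw); d=(np.array(X[:2])-O)*1e3; return np.array([c*d[0]+s*d[1],-s*d[0]+c*d[1]])
E
python3 - <<'E'
from h import *
c=load('w5')
for n,(u,v),ch,sq,co in [(1,(242,203),(28,95),(370,205),(193,153)),(2,(393,191),(20,132),(375,180),(200,155)),(3,(307,285),(365,120),(35,168),(200,157)),(4,(374,281),(355,225),(60,95),(212,176))]:
    P=lambda p,z:plane(c,u-40+p[0]/5,v-30+p[1]/5,z)[:2]
    a,b,m=P(ch,.010),P(sq,.010),P(co,.018); d=a-b
    print(n,'mid',((a+b)/2).round(4),'collar',m.round(4),'len',np.linalg.norm(d).round(4),'chamfer dir',np.degrees(np.arctan2(d[1],d[0])).round(1))
A=load('scene0');B=load('side0')
s=lambda u,v:(250+u*.3,155+v*.3)
d=lambda u,v:(215+(u-400)*.325,220+v*.325)
def tri(p,q):
    P=[c['camera_matrix']@np.c_[c['R'],c['t']] for c in(A,B)]
    X=cv2.triangulatePoints(P[0],P[1],np.array(p,float),np.array(q,float)).ravel();return X[:3]/X[3]
for p in((515,45),(550,45)):
    X=tri(s(335,125),d(*p));print(X,inv(X))
for p in((430,205),(475,200)):
    X=tri(s(190,28),d(*p));print(X,inv(X))
w=load('w1')
for z in(.1,.16,.2): print(z,inv(plane(w,447,285,z)),inv(plane(w,412,285,z)))
E
```

```text
1 mid [ 0.3889 -0.2585] collar [ 0.3886 -0.2577] len 0.0846 chamfer dir 161.4
2 mid [ 0.5681 -0.2467] collar [ 0.567  -0.2452] len 0.0855 chamfer dir 172.0
3 mid [ 0.4651 -0.3621] collar [ 0.4654 -0.3624] len 0.0845 chamfer dir 8.5
4 mid [ 0.5521 -0.3617] collar [ 0.5517 -0.3627] len 0.0837 chamfer dir -25.2
[0.65275501 0.11528241 0.14826487] [115.64932506 -90.60548618]
[0.63588599 0.1029163  0.1528786 ] [  97.81423157 -101.53223728]
[0.62400814 0.30240323 0.15293046] [102.49633186  98.25314685]
[0.60608423 0.28558876 0.15845996] [83.24160095 82.98067304]
0.1 [ 134.36765766 -113.78249255] [  97.95300356 -110.76002773]
0.16 [115.3130652  -88.48881143] [ 84.44687332 -85.92687637]
0.2 [102.61000356 -71.62635735] [ 75.44278648 -69.37144213]
```

>>> jog_arm(rows=[[[-121, -11, 50, 0, 0, -8], [-121, -11, 100, 0, 0, -16], [-121, -11, 150, 0, 0, -24], [-121, -11, 180, 0, 0, -32], [-121, -11, 180, 0, 0, -40], [-121, -11, 180, 0, 0, -48], [-121, -11, 180, 0, 0, -56], [-121, -11, 180, 0, 0, -64]]], fingers=0.3)

```text
t: 9.0
position: [0.4651, -0.3581, 0.1621]
ee_rot: [-0.002, 0.221, 0.975, 0.002]
force: [-0.1, 0.2, -0.6]
finger_gap: 0.654
finger_force: 0.0
```

>>> jog_arm(rows=[[[0, 0, 30, 0, 0, -8], [0, 0, 60, 0, 0, -16], [0, 0, 80, 0, 0, -24], [0, 0, 100, 0, 0, -32], [0, 0, 100, 0, 0, -34.7], [0, 0, 100, 0, 0, -34.7]]])

```text
t: 9.6
position: [0.4646, -0.3576, 0.0621]
ee_rot: [-0.002, -0.077, 0.997, 0.002]
force: [-0.5, -0.1, 0.8]
finger_gap: 0.648
finger_force: 0.0
```

```bash
cat > st.py <<'E'
from h import *
import sys
o=ctrl.observe(); th=np.degrees(2*np.arctan2(o['ee_rot'][2],o['ee_rot'][1]))
print('t',round(o['t'],2),'pos',o['position'].round(4),'theta',th.round(2),'F',o['force'].round(1),'M',o['ft_torque'].round(2),'gap',round(o['finger_gap']*85,1),'q',o['qpos'].round(2),'demag',inv(o['position']).round(1))
if len(sys.argv)>3: print('shift',tool([float(a) for a in sys.argv[1:4]]))
if len(sys.argv)>4: print('rz',round((th-float(sys.argv[4])+180)%360-180,1))
E
python3 st.py .4652 -.3622 .004 188.5; python3 - <<'E'
from h import *
c=snap('scene','s5'); a=load('scene0')
for X in([.3888,-.258,.01],[.568,-.246,.01],[.4652,-.3622,.01],[.552,-.362,.01]):
    u,v=proj(a,X).astype(int); print(u,v,np.abs(a['img'][v-12:v+12,u-22:u+22].astype(int)-c['img'][v-12:v+12,u-22:u+22]).mean())
E
```

```text
t 9.6 pos [ 0.4646 -0.3576  0.0621] theta 188.78 F [-0.5 -0.1  0.8] M [ 0.04  0.02 -0.01] gap 55.0 q [-0.78  0.34  1.81  0.    1.   -2.5 ] demag [-111.1 -546.3]
shift [-0.1 -4.9 58.1]
rz 0.3
327 368 40.41824494949495
396 333 84.02651515151516
386 392 42.3604797979798
422 375 55.65530303030303
```

>>> jog_arm(rows=[[[0, -5, 25, 0, 0, 0], [0, -5, 45, 0, 0, 0], [0, -5, 57, 0, 0, 0], [0, -5, 57, 0, 0, 0]]])

```text
t: 10.05
position: [0.4653, -0.3639, 0.0062]
ee_rot: [-0.001, -0.076, 0.997, 0.002]
force: [-1.1, 0.5, -0.4]
finger_gap: 0.655
finger_force: 0.0
```

>>> jog_arm(rows=[[[0, -5, 0, 0, 0, 0], [0, 0, 0, 0, 0, 0], [0, 0, 0, 0, 0, 0], [0, 0, 0, 0, 0, 0], [0, 0, 0, 0, 0, 0]]], fingers=-1, force=50)

```text
t: 10.55
position: [0.4675, -0.3663, 0.0098]
ee_rot: [0.001, -0.076, 0.997, -0.001]
force: [0.2, 1.7, 5.5]
finger_gap: 0.19
finger_force: 50.6
```

```bash
python3 st.py .4652 -.3622 .004 188.5
```

```text
t 10.55 pos [ 0.4675 -0.3663  0.0098] theta 188.69 F [0.2 1.7 5.5] M [ 0.37  0.02 -0.02] gap 16.2 q [-0.78  0.43  1.81  0.    0.9  -2.51] demag [-108.9 -555.2]
shift [1.6 4.4 5.8]
rz 0.2
```

>>> jog_arm(rows=[[[0, 0, -20, 0, 0, 0], [0, 0, -60, 0, 0, 0], [0, 0, -110, 0, 0, 0], [0, 0, -160, 0, 0, 0], [0, 0, -165, 0, 0, 0], [0, 0, -165, 0, 0, 0]]], force=70)

```text
t: 11.15
position: [0.4676, -0.3671, 0.176]
ee_rot: [0.002, -0.076, 0.997, -0.002]
force: [-0.0, 0.1, -1.6]
finger_gap: 0.182
finger_force: 70.1
```

```bash
python3 - <<'E'
from h import *
X=dm(-9,66,170); print(X)
c=snap('wrist','w6')
E
python3 st.py .4564 .2610 .17 184.75
```

```text
[0.51556557 0.26102805 0.17      ]
t 11.2 pos [ 0.4663 -0.3657  0.1732] theta 188.7 F [-0.  -0.1 -1.9] M [-0.    0.05 -0.04] gap 15.9 q [-0.78  0.2   1.74 -0.    1.19 -2.51] demag [-110.  -554.5]
shift [-85. 621.   3.]
rz 3.9
```

>>> jog_arm(rows=[[[-11, 45, 0, 0, 0, 0], [-22, 94, 0, 0, 0, 0], [-33, 142, 0, 0, 0, 0], [-44, 190, 0, 0, 0, 0], [-56, 240, 0, 0, 0, 0], [-67, 288, 0, 0, 0, 0], [-78, 335, 0, 0, 0, 0], [-93, 380, 0, 0, 0, 0]]])

```text
t: 12.0
position: [0.4979, 0.0261, 0.1698]
ee_rot: [-0.003, -0.076, 0.997, 0.0]
force: [0.9, -0.1, -1.3]
finger_gap: 0.184
finger_force: 70.1
```

>>> jog_arm(rows=[[[-10, 47, 0, 0, 0, 0], [-22, 95, 0, 0, 0, 2], [-32, 142, 0, 0, 0, 3.9], [-42, 190, 0, 0, 0, 3.9], [-50, 232, 0, 0, 0, 3.9], [-50, 232, 0, 0, 0, 3.9], [-50, 232, 0, 0, 0, 3.9], [-50, 232, 0, 0, 0, 3.9]]])

```text
t: 12.8
position: [0.5139, 0.2594, 0.1709]
ee_rot: [-0.002, -0.042, 0.999, -0.001]
force: [0.2, -0.9, -2.1]
finger_gap: 0.187
finger_force: 73.0
```

```bash
python3 - <<'E'
from h import *
c=snap('wrist','w7')
E
python3 st.py .5156 .2610 .17 184.75
```

```text
t 12.85 pos [0.5143 0.2592 0.1715] theta 184.72 F [ 0.4  0.1 -1.2] M [ 0.02 -0.   -0.02] gap 15.5 q [ 0.35  0.17  1.78 -0.    1.19 -1.31] demag [-10.4  64.3]
shift [-1.4  1.7  1.5]
rz -0.0
```

View pics/w7.png

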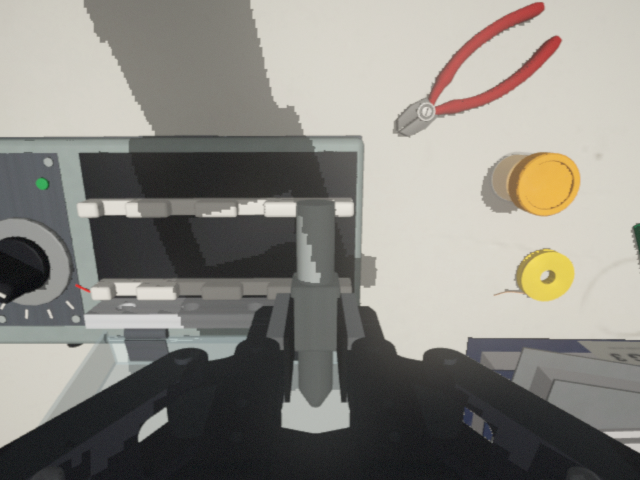

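The pin is held with its chamfer towards the hinge. The front-rail notches sit near columns 115, 182 and 251, and the rear ones near 126, 190 and 256. I'll use them to refine the slot position.

```bash
python3 - <<'E'
from h import *
c=load('w7')
g=cv2.cvtColor(c['img'],cv2.COLOR_RGB2GRAY)
for n,us,v in(('f',(115,182.5,251.5),206),('r',(126.5,190.5,256),288)):
    for u in us: print(n,inv(plane(c,u,v,.062)).round(1))
for v in(202,212): print('fx',inv(plane(c,215,v,.062)).round(1))
for v in(282,296,300,328): print('rx',inv(plane(c,160,v,.062 if v<299 else .072)).round(1))
print('pin collar',[inv(plane(c,u,v,.180)).round(1) for u,v in((297,285),(335,285),(295,345),(337,345))])
print('pin rear end',inv(plane(c,316,204,.178)).round(1),'tip',inv(plane(c,317,405,.172)).round(1))
E
```

```text
f [-33.9 -62.2]
f [-33.8 -19.6]
f [-33.8  23.9]
r [ 21.5 -61.9]
r [ 21.4 -19.1]
r [21.4 24.6]
fx [-36.4   1.1]
fx [-30.    0.6]
rx [ 17.2 -39.1]
rx [ 27.2 -40.1]
rx [ 25.8 -36.2]
rx [ 45.7 -38.3]
pin collar [array([-26.5,  57.9]), array([-26.5,  71.3]), array([-2.9, 56.8]), array([-3. , 72.3])]
pin rear end [-55.1  64.6] tip [28.9 65. ]
```

>>> jog_arm(rows=[[[0, 2, 30, 0, 0, 0], [0, 2, 60, 0, 0, 0], [0, 2, 80, 0, 0, 0], [0, 2, 94, 0, 0, 0], [0, 2, 94, 0, 0, 0], [0, 2, 94, 0, 0, 0]]])

```text
t: 13.45
position: [0.5156, 0.2622, 0.0797]
ee_rot: [0.0, -0.041, 0.999, 0.0]
force: [0.2, -0.2, -0.4]
finger_gap: 0.184
finger_force: 72.8
```

```bash
python3 - <<'E'
from h import *
c=snap('wrist','w8')
cv2.imwrite('pics/w8c.png',cv2.resize(c['img'][200:425,180:480,::-1],(800,600),interpolation=cv2.INTER_CUBIC))
E
python3 st.py
```

```text
t 13.5 pos [0.5163 0.2627 0.0805] theta 184.76 F [ 0.2  0.3 -0.7] M [ 0.01 -0.07  0.06] gap 15.5 q [ 0.35  0.29  1.83 -0.    1.02 -1.3 ] demag [-8.1 67.6]
```

View pics/w8c.png

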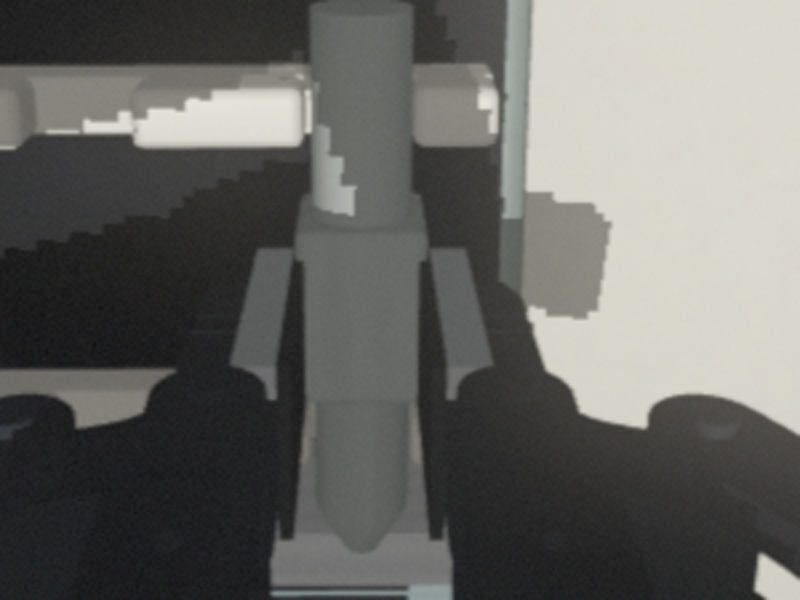

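The pin sits about 1.3 mm right of the notch centre (pin centre column 363, notch 302–408). I'll correct that, back off 2 mm and lower.

>>> jog_arm(rows=[[[2, -1.3, 0, 0, 0, 0], [2, -1.3, 5, 0, 0, 0], [2, -1.3, 10, 0, 0, 0], [2, -1.3, 14, 0, 0, 0], [2, -1.3, 17, 0, 0, 0], [2, -1.3, 19, 0, 0, 0], [2, -1.3, 19, 0, 0, 0], [2, -1.3, 19, 0, 0, 0]]])

```text
t: 14.3
position: [0.5132, 0.2614, 0.0604]
ee_rot: [-0.0, -0.042, 0.999, -0.0]
force: [-1.6, -0.3, 0.8]
finger_gap: 0.183
finger_force: 73.1
```

```bash
python3 st.py
```

```text
t 14.3 pos [0.5132 0.2614 0.0604] theta 184.8 F [-1.6 -0.3  0.8] M [-0.06  0.28 -0.07] gap 15.5 q [ 0.35  0.32  1.84  0.    0.98 -1.31] demag [-11.4  66.5]
```

>>> jog_arm(rows=[[[-2, 0, 0, 0, 0, 0], [-4, 0, 0, 0, 0, 0], [-5, 0, 0, 0, 0, 0], [-6, 0, 0, 0, 0, 0], [-6, 0, 0, 0, 0, 0]]])

```text
t: 14.8
position: [0.5195, 0.2619, 0.0604]
ee_rot: [0.0, -0.042, 0.999, 0.0]
force: [-2.3, 0.2, 2.4]
finger_gap: 0.181
finger_force: 73.1
```

```bash
python3 st.py
```

```text
t 14.8 pos [0.5195 0.2619 0.0604] theta 184.79 F [-2.3  0.2  2.4] M [-0.03  0.23 -0.04] gap 15.4 q [ 0.35  0.33  1.83  0.    0.98 -1.31] demag [-5.  66.6]
```

>>> jog_arm(rows=[[[-1, 0, 0, 0, 0, 0], [-2, 0, 0, 0, 0, 0], [-3, 0, 0, 0, 0, 0], [-4, 0, 0, 0, 0, 0], [-4, 0, 0, 0, 0, 0]]])

```text
t: 15.3
position: [0.5235, 0.2622, 0.0604]
ee_rot: [0.0, -0.042, 0.999, 0.0]
force: [-1.9, 0.3, 3.2]
finger_gap: 0.181
finger_force: 73.2
```

```bash
python3 st.py
```

```text
t 15.3 pos [0.5235 0.2622 0.0604] theta 184.8 F [-1.9  0.3  3.2] M [-0.    0.41 -0.01] gap 15.4 q [ 0.34  0.34  1.82 -0.    0.99 -1.31] demag [-1.  66.5]
```

>>> jog_arm(rows=[[[-1, 0, 0, 0, 0, 0], [-2, 0, 0, 0, 0, 0], [-2, 0, 0, 0, 0, 0]]])

```text
t: 15.6
position: [0.5253, 0.2624, 0.0604]
ee_rot: [-0.0, -0.042, 0.999, 0.0]
force: [-3.1, -0.1, 3.9]
finger_gap: 0.18
finger_force: 73.4
```

>>> jog_arm(rows=[[[-1, 0, 0, 0, 0, 0], [-2, 0, 0, 0, 0, 0], [-2, 0, 0, 0, 0, 0]]])

```text
t: 15.9
position: [0.5256, 0.2625, 0.0604]
ee_rot: [-0.002, -0.042, 0.999, -0.0]
force: [-6.1, 0.4, 8.1]
finger_gap: 0.183
finger_force: 73.8
```

```bash
python3 st.py
```

```text
t 15.9 pos [0.5256 0.2625 0.0604] theta 184.8 F [-6.1  0.4  8.1] M [-0.05  1.16 -0.01] gap 15.5 q [ 0.34  0.34  1.81  0.    0.99 -1.31] demag [ 1.2 66.6]
```

>>> jog_arm(rows=[[[-2, 0, 0, 0, 0, 0], [-2, 0, 0, 0, 0, 0]]])

```text
t: 16.1
position: [0.526, 0.2625, 0.0603]
ee_rot: [-0.004, -0.042, 0.999, -0.0]
force: [-10.7, -1.5, 11.4]
finger_gap: 0.179
finger_force: 74.2
```

>>> jog_arm(rows=[[[4, 0, 0, 0, 0, 0], [4, 0, 0, 0, 0, 0], [4, 0, 0, 0, 0, 0]]])

```text
t: 16.4
position: [0.5255, 0.2625, 0.0604]
ee_rot: [0.0, -0.042, 0.999, 0.0]
force: [-1.6, 0.1, 3.7]
finger_gap: 0.179
finger_force: 73.3
```

```bash
python3 st.py
```

```text
t 16.4 pos [0.5255 0.2625 0.0604] theta 184.79 F [-1.6  0.1  3.7] M [0.14 0.3  0.05] gap 15.2 q [ 0.34  0.34  1.81  0.    0.99 -1.31] demag [ 1.  66.7]
```

>>> jog_arm(rows=[[[0, 0, 0, 0, 0, 0], [0, 0, 0, 0, 0, 0], [0, 0, 0, 0, 0, 0], [0, 0, -20, 0, 0, 0], [0, 0, -60, 0, 0, 0], [0, 0, -110, 0, 0, 0], [0, 0, -140, 0, 0, 0], [0, 0, -140, 0, 0, 0]]], fingers=-0.3)

```text
t: 17.2
position: [0.5296, 0.2637, 0.2073]
ee_rot: [0.006, -0.042, 0.999, 0.002]
force: [1.9, -0.4, 0.1]
finger_gap: 0.354
finger_force: 0.0
```

```bash
python3 st.py .552 -.3622 .2 154.8; python3 - <<'E'
from h import *
c=snap('wrist','w9'); s=snap('scene','s9')
A=cv2.resize(c['img'][100:480,:,::-1],(640,380)); 
h=s['img'][320:400,295:455,::-1]
o=np.zeros((600,640,3),np.uint8);o[:380]=A;o[380:600]=cv2.resize(h,(640,320))[50:270]
cv2.imwrite('pics/w9c.png',o)
E
```

```text
t 17.2 pos [0.5296 0.2637 0.2073] theta 184.8 F [ 1.9 -0.4  0.1] M [ 0.   -0.01  0.  ] gap 30.1 q [ 0.34  0.16  1.73 -0.    1.24 -1.31] demag [ 5.2 67.5]
shift [  30.1 -625.6    5. ]
rz 30.0
```

View pics/w9c.png

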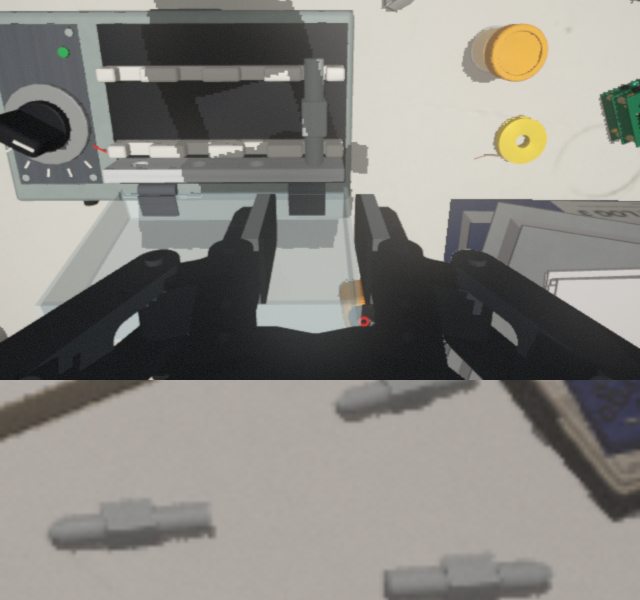

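The first pin lies in slot 1 with its tip in the plate. The pin near (468,575) in the lower panel seems shifted since the start. I'll measure all loose pins numerically in the scene camera.

```bash
cat > det.py <<'E'
from h import *
def det(c,box,h=.009):
    "loose pins: blobs darker than the local table; returns centre, axis angle (mod 180), length, tapered-end hint"
    x0,y0,x1,y1=box; g=cv2.cvtColor(c['img'],cv2.COLOR_RGB2GRAY).astype(np.float32)
    hs=cv2.cvtColor(c['img'],cv2.COLOR_RGB2HSV)
    bg=cv2.medianBlur(g.astype(np.uint8),61).astype(np.float32)
    m=((g<bg*.90)&(g>25)&(hs[...,1]<90)).astype(np.uint8); k=np.zeros_like(m);k[y0:y1,x0:x1]=m[y0:y1,x0:x1]
    k=cv2.morphologyEx(k,cv2.MORPH_OPEN,np.ones((2,2),np.uint8))
    n,l,s,ce=cv2.connectedComponentsWithStats(k)
    for i in range(1,n):
        if 80<s[i][4]<3000:
            v,u=np.nonzero(l==i); P=np.array([plane(c,a,b,h)[:2] for a,b in zip(u,v)])
            mu=P.mean(0); w,V=np.linalg.eigh(np.cov(P.T)); d=V[:,1]; d=d*np.sign(d[0]); t=(P-mu)@d; e=(P-mu)@V[:,0]
            L=t.max()-t.min(); mid=mu+d*(t.max()+t.min())/2
            if .06<L<.12: print(ce[i].round(0),'mid',mid.round(4),'mean',mu.round(4),'ang',np.degrees(np.arctan2(d[1],d[0])).round(1),'L',L.round(4),'width at -/+ end',np.ptp(e[t<t.min()+.008]).round(4),np.ptp(e[t>t.max()-.008]).round(4))
E
python3 - <<'E'
from det import *
for f in('scene0','s5','s9'): print(f); det(load(f),(295,320,455,410))
print('w5');det(load('w5'),(180,160,425,305))
c=load('scene0'); print(proj(c,[.552,-.362,.018]))
E
```

```text
scene0
[447. 335.] mid [ 0.6645 -0.3   ] mean [ 0.6659 -0.2979] ang 56.3 L 0.0913 width at -/+ end 0.0192 0.0184
[397. 335.] mid [ 0.5672 -0.2497] mean [ 0.5676 -0.2498] ang -6.7 L 0.0858 width at -/+ end 0.0181 0.0209
[328. 370.] mid [ 0.3887 -0.261 ] mean [ 0.3891 -0.2612] ang -19.8 L 0.0846 width at -/+ end 0.0175 0.0209
s5
[447. 335.] mid [ 0.6659 -0.2992] mean [ 0.6664 -0.2984] ang 55.6 L 0.0889 width at -/+ end 0.0211 0.016
[326. 369.] mid [ 0.3888 -0.2587] mean [ 0.3857 -0.2579] ang -14.5 L 0.0839 width at -/+ end 0.0133 0.0077
[427. 404.] mid [ 0.523 -0.417] mean [ 0.5216 -0.4173] ang 14.4 L 0.0633 width at -/+ end 0.0077 0.0055
s9
[397. 335.] mid [ 0.5672 -0.2498] mean [ 0.5677 -0.2498] ang -6.6 L 0.0858 width at -/+ end 0.0181 0.0209
[328. 370.] mid [ 0.3887 -0.2611] mean [ 0.3891 -0.2612] ang -19.8 L 0.0846 width at -/+ end 0.0176 0.0209
[412. 383.] mid [ 0.5243 -0.3669] mean [ 0.5237 -0.3667] ang -21.7 L 0.0859 width at -/+ end 0.019 0.0166
w5
[311. 197.] mid [ 0.4567 -0.2443] mean [ 0.471  -0.2526] ang -30.1 L 0.1043 width at -/+ end 0.005 0.0149
[393. 193.] mid [ 0.5677 -0.2475] mean [ 0.5682 -0.2475] ang -8.9 L 0.0827 width at -/+ end 0.0132 0.0142
[244. 203.] mid [ 0.3909 -0.2584] mean [ 0.3913 -0.2585] ang -18.5 L 0.0884 width at -/+ end 0.0123 0.0168
[375. 283.] mid [ 0.5521 -0.3625] mean [ 0.5509 -0.3619] ang -24.9 L 0.0874 width at -/+ end 0.0182 0.0148
[308. 284.] mid [ 0.466  -0.3629] mean [ 0.4659 -0.3629] ang 8.0 L 0.086 width at -/+ end 0.0182 0.0162
[422.99689103 373.62267079]
```

Pin 4 was knocked about 28 mm and is now near (0.525, −0.364), angle −22°. I'll go above it and refine with the wrist camera.

>>> jog_arm(rows=[[[4, -47, 0, 0, 0, 0], [8, -95, -20, 0, 0, 0], [12, -142, -40, 0, 0, 0], [16, -188, -47, 0, 0, 0], [20, -235, -47, 0, 0, 0], [24, -282, -47, 0, 0, 0], [28, -330, -47, 0, 0, 0], [32, -376, -47, 0, 0, 0]]], fingers=0.3)

```text
t: 18.1
position: [0.5231, -0.1166, 0.2445]
ee_rot: [-0.002, -0.042, 0.999, 0.001]
force: [0.8, 0.0, 0.9]
finger_gap: 0.65
finger_force: 0.0
```

>>> jog_arm(rows=[[[4, -47, 0, 0, 0, 8], [8, -95, 0, 0, 0, 16], [12, -142, 0, 0, 0, 24], [16, -190, 0, 0, 0, 26.8], [20, -235, 0, 0, 0, 26.8], [20, -248, 0, 0, 0, 26.8], [20, -248, 0, 0, 0, 26.8]]])

```text
t: 18.8
position: [0.5242, -0.3651, 0.2442]
ee_rot: [-0.002, 0.192, 0.981, 0.001]
force: [-0.7, 0.5, 0.3]
finger_gap: 0.651
finger_force: 0.0
```

```bash
python3 st.py; python3 - <<'E'
from det import *
c=snap('wrist','w10'); print(proj(c,[.525,-.3635,.009])); det(c,(180,80,460,330))
E
```

```text
t 18.8 pos [ 0.5242 -0.3651  0.2442] theta 157.82 F [-0.7  0.5  0.3] M [0.01 0.01 0.01] gap 55.3 q [-0.72  0.24  1.56 -0.    1.34 -1.9 ] demag [ -52.2 -558.6]
[316.69658099 206.73787748]
[449. 204.] mid [ 0.5688 -0.2464] mean [ 0.5708 -0.2467] ang -9.6 L 0.0845 width at -/+ end 0.0139 0.0137
[314. 202.] mid [ 0.5243 -0.3666] mean [ 0.5204 -0.3648] ang -24.9 L 0.0862 width at -/+ end 0.0132 0.0126
[408. 274.] mid [ 0.622  -0.3087] mean [ 0.6222 -0.3051] ang 86.7 L 0.1147 width at -/+ end 0.0096 0.0088
[405. 312.] mid [ 0.6617 -0.317 ] mean [ 0.6599 -0.3214] ang 68.4 L 0.0793 width at -/+ end 0.0367 0.0422
```

>>> jog_arm(rows=[[[0, -1, 50, 0, 0, 2.8], [0, -1, 100, 0, 0, 2.8], [0, -1, 150, 0, 0, 2.8], [0, -1, 190, 0, 0, 2.8], [0, -1, 220, 0, 0, 2.8], [0, -1, 234, 0, 0, 2.8], [0, -1, 241, 0, 0, 2.8], [0, -1, 241, 0, 0, 2.8]]])

```text
t: 19.65
position: [0.5255, -0.3638, 0.0063]
ee_rot: [-0.0, 0.214, 0.977, 0.0]
force: [0.4, -1.3, -0.3]
finger_gap: 0.654
finger_force: 0.0
```

>>> jog_arm(rows=[[[0, 0, 0, 0, 0, 0], [0, 0, 0, 0, 0, 0], [0, 0, 0, 0, 0, 0], [0, 0, 0, 0, 0, 0]]], fingers=-1, force=60)

```text
t: 20.05
position: [0.5267, -0.366, 0.0087]
ee_rot: [0.002, 0.215, 0.977, -0.001]
force: [0.8, 1.4, 7.4]
finger_gap: 0.188
finger_force: 61.8
```

```bash
python3 st.py
```

```text
t 20.05 pos [ 0.5267 -0.366   0.0087] theta 155.19 F [0.8 1.4 7.4] M [ 0.07 -0.01  0.03] gap 16.0 q [-0.72  0.51  1.69  0.    0.94 -1.85] demag [ -49.8 -559.8]
```

>>> jog_arm(rows=[[[0, 0, -20, 0, 0, 0], [0, 0, -60, 0, 0, 0], [0, 0, -110, 0, 0, 0], [15, 32, -145, 0, 0, -4], [33, 70, -170, 0, 0, -8], [54, 112, -170, 0, 0, -15], [74, 154, -170, 0, 0, -22], [94, 197, -170, 0, 0, -29.6]]], force=75)

```text
t: 20.85
position: [0.5221, -0.145, 0.1767]
ee_rot: [0.0, -0.044, 0.999, -0.0]
force: [1.1, -0.0, -1.5]
finger_gap: 0.185
finger_force: 74.7
```

```bash
python3 st.py .5182 .2177 .175 184.75
```

```text
t 20.85 pos [ 0.5221 -0.145   0.1767] theta 185.05 F [ 1.1 -0.  -1.5] M [-0.   -0.06  0.03] gap 15.7 q [-0.4   0.09  1.86  0.    1.19 -2.06] demag [ -36.1 -339.2]
shift [-28.1 361.6   1.6]
rz 0.3
```

>>> jog_arm(rows=[[[-4, 47, 0, 0, 0, 0.3], [-8, 95, 0, 0, 0, 0.3], [-11, 142, 0, 0, 0, 0.3], [-15, 190, 0, 0, 0, 0.3], [-19, 238, 0, 0, 0, 0.3], [-23, 286, 0, 0, 0, 0.3], [-26, 330, 0, 0, 0, 0.3], [-28, 355, 0, 0, 0, 0.3]]])

```text
t: 21.65
position: [0.5199, 0.2127, 0.1763]
ee_rot: [-0.0, -0.04, 0.999, 0.0]
force: [0.3, -0.9, -1.6]
finger_gap: 0.181
finger_force: 74.7
```

>>> jog_arm(rows=[[[0, 3, 30, 0, 0, 0], [0, 3, 60, 0, 0, 0], [0, 3, 80, 0, 0, 0], [0, 3, 92, 0, 0, 0], [0, 3, 92, 0, 0, 0], [0, 3, 92, 0, 0, 0]]])

```text
t: 22.25
position: [0.5211, 0.2126, 0.0849]
ee_rot: [0.0, -0.039, 0.999, 0.0]
force: [1.0, 0.6, -0.8]
finger_gap: 0.18
finger_force: 74.7
```

```bash
python3 st.py .5182 .2177 .061 184.75; python3 - <<'E'
from h import *
c=snap('wrist','w11'); g=cv2.cvtColor(c['img'],cv2.COLOR_RGB2GRAY)
d=load('w8'); G=cv2.cvtColor(d['img'],cv2.COLOR_RGB2GRAY)
for v in(234,240,246,250): print(v,g[v,250:390:2].tolist())
print('w8');[print(G[v,250:390:2].tolist()) for v in(240,246)]
E
```

```text
t 22.25 pos [0.5211 0.2126 0.0849] theta 184.48 F [ 1.   0.6 -0.8] M [ 0.01  0.   -0.01] gap 15.3 q [ 0.26  0.26  1.87  0.    1.02 -1.39] demag [-7.5 17.2]
shift [ 2.5  5.3 23.9]
rz -0.3
234 [136, 135, 134, 137, 134, 135, 136, 135, 134, 135, 136, 137, 135, 187, 220, 222, 222, 221, 221, 221, 223, 225, 222, 123, 97, 103, 155, 164, 169, 173, 178, 181, 183, 182, 162, 106, 105, 104, 103, 101, 97, 93, 106, 133, 133, 132, 133, 134, 122, 117, 127, 136, 137, 137, 137, 137, 136, 137, 137, 138, 136, 136, 193, 227, 226, 225, 226, 226, 224, 224]
240 [168, 169, 167, 171, 219, 221, 221, 222, 222, 221, 221, 221, 221, 221, 221, 220, 222, 221, 221, 222, 222, 221, 198, 118, 129, 146, 156, 164, 170, 174, 177, 182, 183, 183, 182, 180, 177, 115, 103, 101, 97, 95, 107, 132, 133, 132, 131, 133, 123, 114, 125, 133, 134, 137, 136, 135, 135, 134, 135, 134, 134, 141, 217, 219, 220, 220, 219, 220, 219, 220]
246 [215, 216, 215, 216, 216, 216, 214, 214, 215, 215, 215, 215, 214, 215, 215, 215, 214, 214, 214, 214, 215, 214, 191, 117, 129, 147, 158, 164, 169, 173, 177, 181, 183, 182, 183, 182, 174, 112, 102, 102, 98,
[... 439 characters left out ...]
w8
[221, 224, 225, 225, 225, 225, 225, 225, 224, 225, 224, 224, 225, 224, 224, 224, 224, 224, 224, 223, 209, 183, 168, 191, 113, 98, 101, 104, 105, 107, 105, 107, 107, 106, 107, 106, 106, 105, 102, 101, 98, 98, 102, 126, 133, 137, 137, 136, 136, 137, 138, 136, 136, 139, 144, 212, 214, 207, 176, 107, 168, 161, 154, 142, 182, 213, 213, 213, 213, 214]
[221, 221, 221, 221, 221, 221, 220, 221, 221, 221, 222, 221, 221, 221, 221, 221, 222, 221, 221, 220, 210, 186, 169, 190, 116, 112, 105, 102, 104, 103, 108, 106, 108, 108, 107, 107, 106, 102, 104, 101, 100, 95, 102, 125, 132, 136, 135, 136, 135, 134, 138, 137, 137, 136, 135, 136, 142, 206, 168, 119, 167, 159, 152, 142, 189, 213, 213, 214, 214, 215]
```

>>> jog_arm(rows=[[[2.5, 5, 0, 0, 0, -0.3], [2.5, 5, 5, 0, 0, -0.3], [2.5, 5, 10, 0, 0, -0.3], [2.5, 5, 15, 0, 0, -0.3], [2.5, 5, 19, 0, 0, -0.3], [2.5, 5, 22, 0, 0, -0.3], [2.5, 5, 23.5, 0, 0, -0.3], [2.5, 5, 23.5, 0, 0, -0.3]]])

```text
t: 23.1
position: [0.5174, 0.2173, 0.0604]
ee_rot: [-0.0, -0.042, 0.999, -0.0]
force: [-0.1, -0.6, -1.1]
finger_gap: 0.181
finger_force: 74.7
```

```bash
python3 st.py
```

```text
t 23.1 pos [0.5174 0.2173 0.0604] theta 184.79 F [-0.1 -0.6 -1.1] M [-0.01 -0.   -0.02] gap 15.4 q [ 0.27  0.29  1.88  0.    0.97 -1.38] demag [-10.8  22.2]
```

>>> jog_arm(rows=[[[0, 0, 1, 0, 0, 0], [-2, 0, 1, 0, 0, 0], [-4, 0, 1, 0, 0, 0], [-6, 0, 1, 0, 0, 0], [-8, 0, 1, 0, 0, 0], [-9, 0, 1, 0, 0, 0], [-9, 0, 1, 0, 0, 0]]])

```text
t: 23.8
position: [0.5268, 0.2182, 0.0599]
ee_rot: [0.0, -0.042, 0.999, 0.0]
force: [-1.0, 1.1, -2.0]
finger_gap: 0.185
finger_force: 74.7
```

>>> jog_arm(rows=[[[-1, 0, 0, 0, 0, 0], [-2, 0, 0, 0, 0, 0], [-3, 0, 0, 0, 0, 0], [-3, 0, 0, 0, 0, 0]]])

```text
t: 24.2
position: [0.5296, 0.2184, 0.0598]
ee_rot: [-0.0, -0.042, 0.999, 0.0]
force: [-0.2, 0.3, -1.0]
finger_gap: 0.188
finger_force: 74.7
```

```bash
python3 st.py
```

```text
t 24.2 pos [0.5296 0.2184 0.0598] theta 184.8 F [-0.2  0.3 -1. ] M [ 0.04  0.03 -0.01] gap 16.0 q [ 0.27  0.31  1.85  0.    0.98 -1.39] demag [ 1.4 22.4]
```

>>> jog_arm(rows=[[[-1, 0, 0, 0, 0, 0], [-2, 0, 0, 0, 0, 0], [-2, 0, 0, 0, 0, 0]]])

```text
t: 24.5
position: [0.5305, 0.2187, 0.0594]
ee_rot: [-0.001, -0.042, 0.999, 0.0]
force: [-3.3, 0.6, 0.1]
finger_gap: 0.179
finger_force: 74.9
```

>>> jog_arm(rows=[[[-1, 0, 0, 0, 0, 0], [-2, 0, 0, 0, 0, 0], [-2, 0, 0, 0, 0, 0]]])

```text
t: 24.8
position: [0.5308, 0.2188, 0.0594]
ee_rot: [-0.003, -0.042, 0.999, -0.0]
force: [-8.2, 0.6, 5.0]
finger_gap: 0.183
finger_force: 75.3
```

```bash
python3 st.py
```

```text
t 24.8 pos [0.5308 0.2188 0.0594] theta 184.8 F [-8.2  0.6  5. ] M [0.1  1.26 0.04] gap 15.5 q [ 0.27  0.32  1.84  0.    0.99 -1.39] demag [ 2.7 22.6]
```

>>> jog_arm(rows=[[[4, 0, 0, 0, 0, 0], [4, 0, 0, 0, 0, 0]]])

```text
t: 25.0
position: [0.5298, 0.2183, 0.0598]
ee_rot: [0.001, -0.042, 0.999, -0.0]
force: [-1.5, -0.1, -1.0]
finger_gap: 0.182
finger_force: 74.7
```

>>> jog_arm(rows=[[[0, 0, 0, 0, 0, 0], [0, 0, 0, 0, 0, 0], [0, 0, 0, 0, 0, 0], [0, 0, -20, 0, 0, 0], [0, 0, -60, 0, 0, 0], [0, 0, -110, 0, 0, 0], [0, 0, -150, 0, 0, 0], [0, 0, -150, 0, 0, 0]]], fingers=-0.3)

```text
t: 25.8
position: [0.5351, 0.2198, 0.2188]
ee_rot: [0.008, -0.042, 0.999, 0.002]
force: [1.4, 0.3, 0.7]
finger_gap: 0.346
finger_force: 0.0
```

>>> jog_arm(rows=[[[0, -47, 0, 0, 0, 8], [0, -95, 0, 0, 0, 16], [0, -142, 0, 0, 0, 24], [0, -188, 0, 0, 0, 32], [0, -235, 0, 0, 0, 40], [0, -282, 0, 0, 0, 48], [0, -330, 0, 0, 0, 56], [0, -376, 0, 0, 0, 64]]], fingers=0.3)

```text
t: 26.6
position: [0.5609, -0.1586, 0.2094]
ee_rot: [0.0, 0.497, 0.868, -0.0]
force: [1.1, 0.1, 0.4]
finger_gap: 0.65
finger_force: 0.0
```

>>> jog_arm(rows=[[[0, 0, 0, 0, 0, 8], [0, 0, 0, 0, 0, 16], [0, 0, 0, 0, 0, 24], [0, 0, 0, 0, 0, 32], [0, 0, 0, 0, 0, 40], [0, 0, 0, 0, 0, 48], [0, 0, 0, 0, 0, 56], [0, 0, 0, 0, 0, 64]]])

```text
t: 27.4
position: [0.5609, -0.1565, 0.2091]
ee_rot: [-0.0, 0.881, 0.473, -0.0]
force: [-0.4, -0.2, -0.0]
finger_gap: 0.65
finger_force: 0.0
```

>>> jog_arm(rows=[[[0, 0, 0, 0, 0, 8], [0, 0, 0, 0, 0, 16], [0, 0, 0, 0, 0, 24], [0, 0, 0, 0, 0, 32], [0, 0, 0, 0, 0, 40], [0, 0, 0, 0, 0, 48], [0, 0, 0, 0, 0, 56], [0, 0, 0, 0, 0, 64.8]]])

```text
t: 28.2
position: [0.5609, -0.1564, 0.2091]
ee_rot: [0.0, 0.997, -0.071, -0.0]
force: [0.6, 0.2, 0.2]
finger_gap: 0.65
finger_force: 0.0
```

```bash
python3 st.py .568 -.2463 .2 -8; python3 - <<'E'
from det import *
c=snap('scene','s12'); det(c,(295,320,455,410))
c=snap('wrist','w12'); print(proj(c,[.568,-.2463,.009])); det(c,(180,80,460,330))
E
```

```text
t 28.2 pos [ 0.5609 -0.1564  0.2091] theta -8.15 F [0.6 0.2 0.2] M [ 0.   -0.   -0.03] gap 55.2 q [-0.39  0.15  1.74 -0.    1.26  1.32] demag [   1.6 -353.8]
shift [19.8 87.9  9.1]
rz -0.1
[395. 337.] mid [ 0.5647 -0.2517] mean [ 0.5595 -0.2505] ang -12.9 L 0.0809 width at -/+ end 0.0174 0.0064
[328. 370.] mid [ 0.3887 -0.2611] mean [ 0.3891 -0.2613] ang -19.8 L 0.0846 width at -/+ end 0.0176 0.0209
[418.29193266 190.59653502]
[241. 181.] mid [ 0.6037 -0.0985] mean [ 0.5974 -0.099 ] ang 4.4 L 0.0819 width at -/+ end 0.0111 0.0176
[419. 190.] mid [ 0.5674 -0.2464] mean [ 0.5682 -0.2465] ang -7.7 L 0.0876 width at -/+ end 0.0131 0.016
```

>>> jog_arm(rows=[[[10, 44, 0, 0, 0, 0], [19.6, 88, 30, 0, 0, 0], [19.6, 88, 80, 0, 0, 0], [19.6, 88, 125, 0, 0, 0], [19.6, 88, 165, 0, 0, 0], [19.6, 88, 190, 0, 0, 0], [19.6, 88, 206, 0, 0, 0], [19.6, 88, 206, 0, 0, 0]]])

```text
t: 29.1
position: [0.5664, -0.2451, 0.0009]
ee_rot: [-0.001, 0.998, -0.067, -0.002]
force: [-0.3, -0.3, -0.1]
finger_gap: 0.652
finger_force: 0.0
```

```bash
python3 st.py .5677 -.2464 .003 -8
```

```text
t 29.1 pos [ 0.5664 -0.2451  0.0009] theta -7.7 F [-0.3 -0.3 -0.1] M [ 0.02 -0.04  0.01] gap 55.4 q [-0.52  0.49  1.75 -0.    0.92  1.18] demag [-2.000e-01 -4.426e+02]
shift [ 1.4  1.2 -2.1]
rz 0.3
```

>>> jog_arm(rows=[[[0, 0, 0, 0, 0, 0], [0, 0, 0, 0, 0, 0], [0, 0, 0, 0, 0, 0], [0, 0, 0, 0, 0, 0]]], fingers=-1, force=60)

```text
t: 29.5
position: [0.5706, -0.2473, 0.0065]
ee_rot: [0.001, 0.998, -0.068, 0.002]
force: [-0.5, -0.3, 6.3]
finger_gap: 0.19
finger_force: 61.4
```

```bash
python3 st.py
```

```text
t 29.5 pos [ 0.5706 -0.2473  0.0065] theta -7.77 F [-0.5 -0.3  6.3] M [-0.03  0.02  0.04] gap 16.1 q [-0.52  0.48  1.74 -0.    0.92  1.18] demag [   3.7 -445.1]
```

>>> jog_arm(rows=[[[0, 0, -20, 0, 0, 0], [0, 0, -65, 0, 0, 0], [0, 0, -113, 0, 0, 0], [0, 0, -160, 0, 0, 0], [-15, -40, -175, 0, 0, -8], [-35, -80, -175, 0, 0, -16], [-50, -115, -175, 0, 0, -24], [-60, -140, -175, 0, 0, -32]]], force=75)

```text
t: 30.3
position: [0.5266, -0.097, 0.1789]
ee_rot: [-0.0, 0.977, 0.213, -0.0]
force: [-0.1, -0.0, -0.7]
finger_gap: 0.186
finger_force: 74.6
```

>>> jog_arm(rows=[[[0, 0, 0, 0, 0, -8], [0, 0, 0, 0, 0, -16], [0, 0, 0, 0, 0, -24], [0, 0, 0, 0, 0, -32], [0, 0, 0, 0, 0, -40], [0, 0, 0, 0, 0, -48], [0, 0, 0, 0, 0, -56], [0, 0, 0, 0, 0, -64]]])

```text
t: 31.1
position: [0.5276, -0.0991, 0.1788]
ee_rot: [-0.0, 0.716, 0.698, -0.0]
force: [0.2, 0.9, -0.6]
finger_gap: 0.185
finger_force: 74.6
```

>>> jog_arm(rows=[[[0, 0, 0, 0, 0, -8], [0, 0, 0, 0, 0, -16], [0, 0, 0, 0, 0, -24], [0, 0, 0, 0, 0, -32], [0, 0, 0, 0, 0, -40], [0, 0, 0, 0, 0, -48], [0, 0, 0, 0, 0, -56], [0, 0, 0, 0, 0, -64]]])

```text
t: 31.9
position: [0.5276, -0.0991, 0.1788]
ee_rot: [-0.0, 0.237, 0.971, 0.0]
force: [0.2, -0.2, -0.6]
finger_gap: 0.185
finger_force: 74.6
```

>>> jog_arm(rows=[[[0, 0, 0, 0, 0, -8], [0, 0, 0, 0, 0, -16], [0, 0, 0, 0, 0, -24], [0, 0, 0, 0, 0, -32.5], [0, 0, 0, 0, 0, -32.5], [0, 0, 0, 0, 0, -32.5]]])

```text
t: 32.5
position: [0.5278, -0.0992, 0.1788]
ee_rot: [-0.0, -0.04, 0.999, 0.0]
force: [0.4, 0.9, -0.9]
finger_gap: 0.18
finger_force: 74.6
```

```bash
python3 st.py .5193 .1735 .175 184.75
```

```text
t 32.5 pos [ 0.5278 -0.0992  0.1788] theta 184.54 F [ 0.4  0.9 -0.9] M [-0.02 -0.   -0.  ] gap 15.3 q [-0.32  0.08  1.87 -0.    1.19 -1.97] demag [ -26.6 -294. ]
shift [-13.1 272.5   3.8]
rz -0.2
```

>>> jog_arm(rows=[[[-2, 47, 0, 0, 0, -0.2], [-4, 95, 0, 0, 0, -0.2], [-7, 142, 0, 0, 0, -0.2], [-9, 190, 0, 0, 0, -0.2], [-11, 236, 0, 0, 0, -0.2], [-13, 265, 0, 0, 0, -0.2], [-13, 272.5, 0, 0, 0, -0.2], [-13, 272.5, 0, 0, 0, -0.2]]])

```text
t: 33.3
position: [0.5184, 0.1741, 0.1788]
ee_rot: [-0.0, -0.043, 0.999, -0.0]
force: [-0.4, -0.0, -1.5]
finger_gap: 0.185
finger_force: 74.7
```

>>> jog_arm(rows=[[[0, 0, 40, 0, 0, 0], [0, 0, 75, 0, 0, 0], [0, 0, 92, 0, 0, 0], [0, 0, 97, 0, 0, 0], [0, 0, 97, 0, 0, 0], [0, 0, 97, 0, 0, 0]]])

```text
t: 33.9
position: [0.5201, 0.1728, 0.0832]
ee_rot: [0.001, -0.042, 0.999, 0.0]
force: [-0.0, 1.4, 0.1]
finger_gap: 0.184
finger_force: 74.7
```

```bash
python3 st.py .5193 .1735 .058 184.75; python3 - <<'E'
from h import *
c=snap('wrist','w13'); g=cv2.cvtColor(c['img'],cv2.COLOR_RGB2GRAY)
for v in(228,236,244): print(v,g[v,266:374:2].tolist())
E
```

```text
t 33.9 pos [0.5201 0.1728 0.0832] theta 184.82 F [-0.   1.4  0.1] M [ 0.02 -0.04  0.04] gap 15.6 q [ 0.19  0.23  1.9  -0.    1.01 -1.46] demag [-11.8 -22.3]
shift [ 0.8  0.8 25.2]
rz 0.1
228 [55, 54, 56, 56, 57, 54, 56, 53, 54, 51, 53, 57, 58, 59, 62, 89, 95, 99, 101, 102, 104, 105, 107, 106, 105, 103, 106, 105, 104, 103, 105, 100, 98, 95, 83, 54, 56, 51, 57, 54, 54, 54, 55, 53, 52, 58, 54, 54, 54, 53, 55, 55, 56, 54]
236 [113, 116, 117, 116, 114, 116, 117, 115, 117, 116, 114, 116, 115, 115, 113, 98, 98, 100, 102, 105, 104, 106, 106, 107, 107, 107, 107, 107, 105, 105, 105, 102, 99, 97, 106, 130, 113, 110, 114, 113, 113, 113, 113, 111, 114, 113, 114, 112, 113, 113, 114, 114, 115, 114]
244 [226, 225, 224, 226, 224, 225, 225, 225, 225, 225, 225, 225, 224, 225, 211, 128, 100, 99, 102, 105, 104, 111, 176, 180, 182, 179, 178, 178, 175, 171, 168, 164, 155, 141, 123, 126, 114, 129, 136, 137, 138, 137, 136, 137, 136, 136, 135, 137, 136, 134, 135, 134, 136, 134]
```

>>> jog_arm(rows=[[[1, 1, 0, 0, 0, 0], [1, 1, 5, 0, 0, 0], [1, 1, 10, 0, 0, 0], [1, 1, 15, 0, 0, 0], [1, 1, 20, 0, 0, 0], [1, 1, 23, 0, 0, 0], [1, 1, 25, 0, 0, 0], [1, 1, 25, 0, 0, 0]]])

```text
t: 34.75
position: [0.5173, 0.1742, 0.0571]
ee_rot: [-0.001, -0.043, 0.999, -0.0]
force: [-2.4, -0.5, 2.1]
finger_gap: 0.184
finger_force: 75.2
```

```bash
python3 st.py
```

```text
t 34.75 pos [0.5173 0.1742 0.0571] theta 184.91 F [-2.4 -0.5  2.1] M [-0.04  0.35 -0.06] gap 15.6 q [ 0.2   0.27  1.91  0.    0.96 -1.46] demag [-14.5 -20.6]
```

>>> jog_arm(rows=[[[-2, 0, 0, 0, 0, 0], [-4, 0, 0, 0, 0, 0], [-5, 0, 0, 0, 0, 0], [-6, 0, 0, 0, 0, 0], [-6, 0, 0, 0, 0, 0]]])

```text
t: 35.25
position: [0.5237, 0.1748, 0.057]
ee_rot: [-0.0, -0.043, 0.999, 0.0]
force: [-3.8, 0.5, 4.4]
finger_gap: 0.186
finger_force: 75.4
```

```bash
python3 st.py
```

```text
t 35.25 pos [0.5237 0.1748 0.057 ] theta 184.9 F [-3.8  0.5  4.4] M [-0.05  0.6  -0.01] gap 15.8 q [ 0.2   0.28  1.9   0.    0.96 -1.46] demag [ -8.  -20.6]
```

>>> jog_arm(rows=[[[-1, 0, -0.7, 0, 0, 0], [-2, 0, -0.7, 0, 0, 0], [-3, 0, -0.7, 0, 0, 0], [-3, 0, -0.7, 0, 0, 0]]])

```text
t: 35.65
position: [0.5267, 0.1749, 0.0572]
ee_rot: [0.0, -0.043, 0.999, -0.0]
force: [0.1, -0.2, -0.8]
finger_gap: 0.185
finger_force: 74.9
```

>>> jog_arm(rows=[[[-1, 0, 0, 0, 0, 0], [-2, 0, 0, 0, 0, 0], [-3, 0, 0, 0, 0, 0], [-3, 0, 0, 0, 0, 0]]])

```text
t: 36.05
position: [0.5276, 0.1749, 0.0571]
ee_rot: [-0.002, -0.043, 0.999, -0.0]
force: [-5.4, -0.7, 3.0]
finger_gap: 0.187
finger_force: 75.3
```

```bash
python3 st.py
```

```text
t 36.05 pos [0.5276 0.1749 0.0571] theta 184.91 F [-5.4 -0.7  3. ] M [-0.24  0.95 -0.06] gap 15.9 q [ 0.19  0.29  1.89 -0.    0.97 -1.46] demag [ -4.2 -20.9]
```

>>> jog_arm(rows=[[[-2, 0, 0, 0, 0, 0], [-2, 0, 0, 0, 0, 0]]])

```text
t: 36.25
position: [0.5278, 0.1748, 0.057]
ee_rot: [-0.005, -0.043, 0.999, -0.001]
force: [-10.2, -2.1, 7.8]
finger_gap: 0.179
finger_force: 75.9
```

>>> jog_arm(rows=[[[4, 0, 0, 0, 0, 0], [4, 0, 0, 0, 0, 0], [4, 0, 0, 0, 0, 0]]])

```text
t: 36.55
position: [0.5272, 0.1749, 0.0572]
ee_rot: [-0.0, -0.043, 0.999, -0.0]
force: [-2.2, -2.1, -0.7]
finger_gap: 0.184
finger_force: 74.8
```

>>> jog_arm(rows=[[[0, 0, 0, 0, 0, 0], [0, 0, 0, 0, 0, 0], [0, 0, 0, 0, 0, 0], [0, 0, -20, 0, 0, 0], [0, 0, -60, 0, 0, 0], [0, 0, -110, 0, 0, 0], [0, 0, -150, 0, 0, 0], [0, 0, -150, 0, 0, 0]]], fingers=-0.3)

```text
t: 37.35
position: [0.5333, 0.1764, 0.2164]
ee_rot: [0.008, -0.043, 0.999, 0.001]
force: [0.9, 0.2, 0.7]
finger_gap: 0.351
finger_force: 0.0
```

```bash
python3 st.py .3888 -.2583 .2 -18.6; python3 - <<'E'
from det import *
c=snap('wrist','w14'); s=snap('scene','s14'); det(s,(295,320,455,410))
# rear ends of the placed pins, seen against the front rail
g=cv2.cvtColor(c['img'],cv2.COLOR_RGB2GRAY)
for y in(66.5,22.5,-21):
    col=int(proj(c,dm(-42,y,62))[0]); r=[int(proj(c,dm(x,y,65))[1]) for x in(-55,-25)]
    print(y,col,r,g[r[0]:r[1],col-2:col+3].mean(1).astype(int).tolist(),[round(inv(plane(c,col,v,.065))[0],1) for v in(r[0],r[1])])
E
```

```text
t 37.35 pos [0.5333 0.1764 0.2164] theta 184.92 F [0.9 0.2 0.7] M [ 0.   -0.05  0.01] gap 29.9 q [ 0.19  0.09  1.79  0.    1.25 -1.46] demag [  1.6 -19.8]
shift [ 181.4 -420.7   12.5]
rz -156.5
[328. 370.] mid [ 0.3887 -0.261 ] mean [ 0.3892 -0.2612] ang -19.3 L 0.0846 width at -/+ end 0.0173 0.0209
66.5 435 [144, 186] [83, 83, 82, 82, 82, 81, 82, 81, 82, 82, 82, 82, 81, 80, 81, 81, 82, 93, 128, 169, 182, 184, 184, 184, 184, 184, 185, 185, 185, 185, 185, 185, 185, 185, 186, 185, 185, 186, 185, 186, 185, 185] [np.float64(-55.2), np.float64(-25.6)]
22.5 374 [144, 186] [78, 77, 76, 76, 75, 75, 75, 74, 73, 74, 73, 74, 73, 73, 74, 76, 89, 121, 160, 181, 183, 183, 183, 184, 183, 184, 183, 183, 184, 183, 184, 184, 183, 184, 184, 184, 184, 184, 184, 184, 183, 184] [np.float64(-55.1), np.float64(-25.5)]
-21 313 [144, 186] [52, 52, 51, 51, 50, 51, 52, 49, 48, 50, 50, 49, 50, 49, 49, 51, 51, 66, 91, 100, 105, 107, 106, 105, 107, 107, 115, 128, 119, 117, 117, 120, 132, 160, 164, 162, 161, 149, 148, 149, 148, 148] [np.float64(-55.0), np.float64(-25.5)]
```

All three placed pins' rear ends line up at the same row (about 162), so all are home. Now the last one, pin 1.

>>> jog_arm(rows=[[[18, -42, 0, 0, 0, 8], [36, -84, 0, 0, 0, 16], [54, -126, 0, 0, 0, 24], [72, -168, 0, 0, 0, 32], [90, -210, 0, 0, 0, 40], [108, -252, 0, 0, 0, 48], [126, -294, 0, 0, 0, 56], [143, -336, 0, 0, 0, 64]]], fingers=0.3)

```text
t: 38.25
position: [0.4118, -0.1727, 0.2054]
ee_rot: [-0.002, 0.496, 0.869, 0.0]
force: [0.2, 0.4, -0.2]
finger_gap: 0.652
finger_force: 0.0
```

>>> jog_arm(rows=[[[0, 0, 0, 0, 0, 8], [0, 0, 0, 0, 0, 16], [0, 0, 0, 0, 0, 24], [0, 0, 0, 0, 0, 32], [0, 0, 0, 0, 0, 40], [0, 0, 0, 0, 0, 48], [0, 0, 0, 0, 0, 56], [0, 0, 0, 0, 0, 64]]])

```text
t: 39.05
position: [0.4126, -0.1711, 0.2051]
ee_rot: [-0.002, 0.881, 0.474, -0.001]
force: [0.4, -1.1, -0.3]
finger_gap: 0.653
finger_force: 0.0
```

>>> jog_arm(rows=[[[0, 0, 0, 0, 0, 8.5], [0, 0, 0, 0, 0, 17], [0, 0, 0, 0, 0, 25.5], [0, 0, 0, 0, 0, 34], [0, 0, 0, 0, 0, 42.5], [0, 0, 0, 0, 0, 51], [0, 0, 0, 0, 0, 59.5], [0, 0, 0, 0, 0, 68]]])

```text
t: 39.85
position: [0.4126, -0.1711, 0.2051]
ee_rot: [-0.001, 0.995, -0.1, -0.002]
force: [0.2, -0.0, 0.0]
finger_gap: 0.651
finger_force: 0.0
```

>>> jog_arm(rows=[[[0, 0, 0, 0, 0, 7.5], [0, 0, 0, 0, 0, 7.5], [0, 0, 0, 0, 0, 7.5]]])

```text
t: 40.15
position: [0.413, -0.1714, 0.2059]
ee_rot: [-0.001, 0.987, -0.16, -0.001]
force: [-0.0, -0.2, -0.5]
finger_gap: 0.648
finger_force: 0.0
```

```bash
python3 st.py .3888 -.2583 .003 -18.6; python3 - <<'E'
from det import *
c=snap('wrist','w15'); print(proj(c,[.3888,-.2583,.009])); det(c,(150,60,500,330))
E
```

```text
t 40.15 pos [ 0.413  -0.1714  0.2059] theta -18.44 F [-0.  -0.2 -0.5] M [-0.01 -0.01 -0.05] gap 55.1 q [-0.55 -0.15  2.04  0.    1.25  1.34] demag [-147.  -356.4]
shift [  5.1  90.3 202.9]
rz 0.2
[420.95286139 208.93925577]
[228. 191.] mid [ 0.4526 -0.1069] mean [ 0.4549 -0.1084] ang -33.5 L 0.074 width at -/+ end 0.0028 0.0049
[421. 206.] mid [ 0.3883 -0.2576] mean [ 0.3908 -0.2584] ang -18.3 L 0.0881 width at -/+ end 0.0132 0.0174
[165. 236.] mid [ 0.437  -0.0417] mean [ 0.4354 -0.0414] ang -8.7 L 0.0973 width at -/+ end 0.0062 0.0033
```

>>> jog_arm(rows=[[[2, 45, 0, 0, 0, 0], [5, 90, 20, 0, 0, 0], [5, 90, 70, 0, 0, 0], [5, 90, 118, 0, 0, 0], [5, 90, 160, 0, 0, 0], [5, 90, 188, 0, 0, 0], [5, 90, 202, 0, 0, 0], [5, 90, 202, 0, 0, 0]]])

```text
t: 41.0
position: [0.3875, -0.2568, 0.0026]
ee_rot: [-0.002, 0.987, -0.161, -0.003]
force: [0.4, 0.1, 0.0]
finger_gap: 0.648
finger_force: 0.0
```

```bash
python3 st.py .3886 -.258 .003 -18.6
```

```text
t 41.0 pos [ 0.3875 -0.2568  0.0026] theta -18.52 F [0.4 0.1 0. ] M [0.03 0.01 0.04] gap 55.1 q [-0.74  0.23  2.11  0.    0.81  1.16] demag [-179.5 -439.4]
shift [ 1.4  0.8 -0.4]
rz 0.1
```

>>> jog_arm(rows=[[[0, 0, 0, 0, 0, 0], [0, 0, 0, 0, 0, 0], [0, 0, 0, 0, 0, 0], [0, 0, 0, 0, 0, 0]]], fingers=-1, force=60)

```text
t: 41.4
position: [0.3911, -0.2598, 0.0072]
ee_rot: [0.001, 0.987, -0.161, 0.001]
force: [-0.4, 0.5, 6.0]
finger_gap: 0.191
finger_force: 60.6
```

```bash
python3 st.py
```

```text
t 41.4 pos [ 0.3911 -0.2598  0.0072] theta -18.58 F [-0.4  0.5  6. ] M [ 0.07  0.11 -0.04] gap 16.3 q [-0.74  0.22  2.11  0.    0.81  1.16] demag [-176.1 -442.8]
```

>>> jog_arm(rows=[[[0, 0, -20, 0, 0, 0], [0, 0, -65, 0, 0, 0], [0, 0, -113, 0, 0, 0], [5, -15, -158, 0, 0, 0], [18, -58, -175, 0, 0, -8], [30, -102, -175, 0, 0, -16], [42, -146, -175, 0, 0, -24], [52, -186, -175, 0, 0, -32]]], force=75)

```text
t: 42.2
position: [0.4994, -0.0973, 0.1813]
ee_rot: [0.0, 0.993, 0.12, 0.001]
force: [0.8, -0.1, -0.5]
finger_gap: 0.182
finger_force: 75.0
```

>>> jog_arm(rows=[[[0, 0, 0, 0, 0, -8], [0, 0, 0, 0, 0, -16], [0, 0, 0, 0, 0, -24], [0, 0, 0, 0, 0, -32], [0, 0, 0, 0, 0, -40], [0, 0, 0, 0, 0, -48], [0, 0, 0, 0, 0, -56], [0, 0, 0, 0, 0, -64]]])

```text
t: 43.0
position: [0.4981, -0.0989, 0.1804]
ee_rot: [-0.0, 0.779, 0.628, -0.0]
force: [-0.9, -0.3, -0.3]
finger_gap: 0.189
finger_force: 75.0
```

>>> jog_arm(rows=[[[0, 0, 0, 0, 0, -8], [0, 0, 0, 0, 0, -16], [0, 0, 0, 0, 0, -24], [0, 0, 0, 0, 0, -32], [0, 0, 0, 0, 0, -40], [0, 0, 0, 0, 0, -48], [0, 0, 0, 0, 0, -56], [0, 0, 0, 0, 0, -64]]])

```text
t: 43.8
position: [0.4981, -0.0989, 0.1804]
ee_rot: [-0.0, 0.328, 0.945, -0.0]
force: [0.3, -0.2, -0.9]
finger_gap: 0.185
finger_force: 75.0
```

>>> jog_arm(rows=[[[0, 0, 0, 0, 0, -8], [0, 0, 0, 0, 0, -16], [0, 0, 0, 0, 0, -24], [0, 0, 0, 0, 0, -32], [0, 0, 0, 0, 0, -40], [0, 0, 0, 0, 0, -43.3], [0, 0, 0, 0, 0, -43.3]]])

```text
t: 44.5
position: [0.4981, -0.0989, 0.1805]
ee_rot: [-0.0, -0.041, 0.999, -0.0]
force: [0.4, -0.8, -1.1]
finger_gap: 0.183
finger_force: 75.0
```

```bash
python3 st.py .5224 .1301 .175 184.75
```

```text
t 44.5 pos [ 0.4981 -0.0989  0.1805] theta 184.71 F [ 0.4 -0.8 -1.1] M [ 0.02  0.04 -0.04] gap 15.5 q [-0.33  0.02  1.93 -0.    1.19 -1.99] demag [ -56.2 -291.3]
shift [-43.  226.3   5.5]
rz -0.0
```

>>> jog_arm(rows=[[[-8, 42, 0, 0, 0, 0], [-17, 88, 0, 0, 0, 0], [-25, 134, 0, 0, 0, 0], [-34, 180, 0, 0, 0, 0], [-43, 220, 0, 0, 0, 0], [-43, 227, 0, 0, 0, 0], [-43, 227, 0, 0, 0, 0]]])

```text
t: 45.2
position: [0.5223, 0.1318, 0.1804]
ee_rot: [-0.0, -0.042, 0.999, -0.0]
force: [-0.2, -0.0, -1.4]
finger_gap: 0.182
finger_force: 75.0
```

>>> jog_arm(rows=[[[0, 0, 40, 0, 0, 0], [0, 0, 75, 0, 0, 0], [0, 0, 92, 0, 0, 0], [0, 0, 98, 0, 0, 0], [0, 0, 98, 0, 0, 0], [0, 0, 98, 0, 0, 0]]])

```text
t: 45.8
position: [0.5239, 0.13, 0.0838]
ee_rot: [0.001, -0.04, 0.999, -0.0]
force: [0.5, -0.2, -1.1]
finger_gap: 0.183
finger_force: 75.0
```

```bash
python3 st.py .5224 .1301 .058 184.75; python3 - <<'E'
from h import *
c=snap('wrist','w16'); g=cv2.cvtColor(c['img'],cv2.COLOR_RGB2GRAY)
for v in(236,240,244): print(v,g[v,266:374:2].tolist())
E
```

```text
t 45.8 pos [0.5239 0.13   0.0838] theta 184.63 F [ 0.5 -0.2 -1.1] M [-0.05  0.03  0.01] gap 15.6 q [ 0.11  0.21  1.92 -0.    1.   -1.54] demag [-11.5 -65.2]
shift [ 1.6  0.2 25.8]
rz -0.1
236 [104, 112, 114, 114, 115, 113, 114, 114, 112, 113, 115, 113, 114, 112, 112, 102, 96, 97, 101, 105, 103, 107, 105, 108, 105, 105, 106, 107, 105, 103, 102, 100, 98, 96, 97, 116, 113, 117, 117, 116, 116, 115, 114, 114, 115, 115, 115, 114, 115, 114, 114, 115, 114, 115]
240 [129, 131, 132, 134, 135, 134, 135, 131, 132, 130, 132, 131, 129, 128, 113, 97, 95, 99, 101, 102, 102, 105, 107, 109, 107, 105, 107, 106, 103, 105, 105, 101, 98, 94, 97, 165, 204, 215, 214, 215, 194, 134, 133, 132, 131, 134, 133, 132, 131, 132, 131, 134, 133, 133]
244 [132, 138, 136, 189, 223, 225, 225, 224, 225, 226, 227, 227, 225, 209, 167, 97, 97, 96, 102, 105, 105, 104, 107, 107, 108, 105, 109, 105, 105, 104, 103, 102, 98, 95, 101, 175, 212, 230, 230, 230, 230, 229, 227, 149, 136, 136, 135, 136, 135, 135, 134, 136, 133, 134]
```

>>> jog_arm(rows=[[[1.5, 0.3, 0, 0, 0, 0], [1.5, 0.3, 5, 0, 0, 0], [1.5, 0.3, 10, 0, 0, 0], [1.5, 0.3, 15, 0, 0, 0], [1.5, 0.3, 20, 0, 0, 0], [1.5, 0.3, 23, 0, 0, 0], [1.5, 0.3, 25, 0, 0, 0], [1.5, 0.3, 25, 0, 0, 0]]])

```text
t: 46.65
position: [0.5207, 0.1309, 0.0578]
ee_rot: [-0.001, -0.041, 0.999, -0.0]
force: [-1.6, -0.0, 2.5]
finger_gap: 0.179
finger_force: 75.7
```

```bash
python3 st.py
```

```text
t 46.65 pos [0.5207 0.1309 0.0578] theta 184.71 F [-1.6 -0.   2.5] M [-0.04  0.38 -0.02] gap 15.2 q [ 0.12  0.25  1.94 -0.    0.96 -1.54] demag [-14.6 -64.1]
```

>>> jog_arm(rows=[[[-2, 0, 0, 0, 0, 0], [-4, 0, 0, 0, 0, 0], [-5, 0, 0, 0, 0, 0], [-6, 0, 0, 0, 0, 0], [-7, 0, 0, 0, 0, 0], [-7, 0, 0, 0, 0, 0]]])

```text
t: 47.25
position: [0.5282, 0.1315, 0.0578]
ee_rot: [-0.0, -0.041, 0.999, 0.0]
force: [-3.8, 0.0, 4.4]
finger_gap: 0.183
finger_force: 75.8
```

```bash
python3 st.py
```

```text
t 47.25 pos [0.5282 0.1315 0.0578] theta 184.71 F [-3.8  0.   4.4] M [-0.04  0.61 -0.  ] gap 15.5 q [ 0.11  0.26  1.92  0.    0.96 -1.54] demag [ -7.1 -64.2]
```

>>> jog_arm(rows=[[[-1, 0, -0.5, 0, 0, 0], [-2, 0, -0.5, 0, 0, 0], [-3, 0, -0.5, 0, 0, 0], [-3, 0, -0.5, 0, 0, 0]]])

```text
t: 47.65
position: [0.5302, 0.1315, 0.0578]
ee_rot: [-0.001, -0.041, 0.999, -0.0]
force: [-5.3, -1.3, 4.9]
finger_gap: 0.182
finger_force: 75.8
```

>>> jog_arm(rows=[[[-1, 0, 0, 0, 0, 0], [-2, 0, 0, 0, 0, 0], [-2, 0, 0, 0, 0, 0]]])

```text
t: 47.95
position: [0.5305, 0.1315, 0.0577]
ee_rot: [-0.003, -0.041, 0.999, -0.0]
force: [-10.0, -1.1, 9.8]
finger_gap: 0.186
finger_force: 76.4
```

>>> jog_arm(rows=[[[-1, 0, 0, 0, 0, 0], [-2, 0, 0, 0, 0, 0], [-2, 0, 0, 0, 0, 0]]])

```text
t: 48.25
position: [0.5307, 0.1314, 0.0577]
ee_rot: [-0.006, -0.041, 0.999, -0.001]
force: [-13.4, -2.5, 14.2]
finger_gap: 0.184
finger_force: 76.9
```

```bash
python3 st.py
```

```text
t 48.25 pos [0.5307 0.1314 0.0577] theta 184.72 F [-13.4  -2.5  14.2] M [-0.38  2.05 -0.09] gap 15.7 q [ 0.11  0.28  1.9  -0.    0.97 -1.54] demag [ -4.6 -64.4]
```

>>> jog_arm(rows=[[[5, 0, -0.5, 0, 0, 0], [5, 0, -0.5, 0, 0, 0], [5, 0, -0.5, 0, 0, 0]]])

```text
t: 48.55
position: [0.53, 0.1315, 0.058]
ee_rot: [-0.0, -0.041, 0.999, -0.0]
force: [-1.4, -0.4, -1.6]
finger_gap: 0.183
finger_force: 75.1
```

>>> jog_arm(rows=[[[0, 0, 0, 0, 0, 0], [0, 0, 0, 0, 0, 0], [0, 0, 0, 0, 0, 0], [0, 0, -20, 0, 0, 0], [0, 0, -60, 0, 0, 0], [0, 0, -110, 0, 0, 0], [0, 0, -155, 0, 0, 0], [0, 0, -160, 0, 0, 0]]], fingers=-0.3)

```text
t: 49.35
position: [0.5354, 0.1323, 0.2271]
ee_rot: [0.008, -0.041, 0.999, 0.001]
force: [0.2, 0.8, -0.6]
finger_gap: 0.35
finger_force: 0.0
```

```bash
python3 st.py; python3 - <<'E'
from det import *
c=snap('wrist','w17'); s=snap('scene','s17'); snap('side','d17'); det(s,(295,320,455,410))
g=cv2.cvtColor(c['img'],cv2.COLOR_RGB2GRAY)
for y in(66.5,22.5,-21,-65):
    col=int(proj(c,dm(-42,y,62))[0]); r=[int(proj(c,dm(x,y,65))[1]) for x in(-55,-30)]
    print(y,col,r,g[r[0]:r[1],col-2:col+3].mean(1).astype(int).tolist())
cv2.imwrite('pics/last.png',np.vstack([cv2.resize(s['img'][155:275,250:370,::-1],(400,400)),]))
E
```

```text
t 49.35 pos [0.5354 0.1323 0.2271] theta 184.71 F [ 0.2  0.8 -0.6] M [-0.09 -0.01 -0.05] gap 29.7 q [ 0.11  0.05  1.8   0.    1.27 -1.54] demag [  0.1 -63.9]
66.5 489 [145, 179] [77, 77, 77, 77, 76, 76, 76, 77, 76, 76, 77, 76, 76, 76, 76, 76, 83, 109, 143, 176, 179, 180, 180, 181, 181, 181, 182, 182, 182, 183, 182, 183, 183, 183]
22.5 431 [145, 179] [78, 78, 77, 77, 77, 76, 76, 76, 75, 75, 75, 74, 74, 74, 75, 78, 97, 134, 178, 182, 182, 182, 183, 183, 182, 183, 183, 183, 183, 184, 183, 184, 183, 184]
-21 372 [145, 179] [78, 78, 77, 77, 75, 77, 76, 75, 75, 75, 74, 74, 73, 73, 74, 73, 75, 90, 126, 168, 182, 184, 184, 183, 184, 184, 183, 183, 183, 183, 183, 184, 183, 184]
-65 313 [145, 180] [51, 51, 51, 52, 50, 50, 51, 50, 51, 49, 52, 50, 50, 49, 50, 49, 63, 88, 97, 105, 106, 106, 106, 106, 106, 106, 106, 106, 109, 122, 158, 181, 183, 184, 183]
```

All four rear ends line up, so every pin is home. For the hood I check what stands behind it, to plan the sweep.

```bash
python3 - <<'E'
from h import *
A=load('scene0');B=load('side0');w=load('w1')
for n,(u,v) in dict(black_base=(155,295),black_top=(140,235),mug_base=(220,300),mug_rim=(217,265)).items():
    print(n,[ (z,inv(plane(B,u,v,z)).round(0).tolist()) for z in(0,.1,.2)])
for n,(u,v) in dict(black=(600,120),blackL=(582,130),ringL=(537,150),mugR=(532,165),mugL=(450,165),lipR=(465,183),lipL=(447,183)).items():
    print('w1',n,[(z,inv(plane(w,u,v,z)).round(0).tolist()) for z in(0,.1,.165)])
c=load('d17'); 
E
```

```text
black_base [(0, [348.0, 43.0]), (0.1, [284.0, 115.0]), (0.2, [219.0, 188.0])]
black_top [(0, [509.0, -157.0]), (0.1, [427.0, -63.0]), (0.2, [345.0, 31.0])]
mug_base [(0, [179.0, 15.0]), (0.1, [133.0, 91.0]), (0.2, [86.0, 166.0])]
mug_rim [(0, [238.0, -100.0]), (0.1, [185.0, -12.0]), (0.2, [133.0, 76.0])]
w1 black [(0, [343.0, 37.0]), (0.1, [276.0, 40.0]), (0.165, [232.0, 42.0])]
w1 blackL [(0, [323.0, 27.0]), (0.1, [260.0, 32.0]), (0.165, [218.0, 35.0])]
w1 ringL [(0, [272.0, 8.0]), (0.1, [219.0, 17.0]), (0.165, [184.0, 23.0])]
w1 mugR [(0, [267.0, -9.0]), (0.1, [215.0, 3.0]), (0.165, [181.0, 11.0])]
w1 mugL [(0, [169.0, -1.0]), (0.1, [136.0, 10.0]), (0.165, [115.0, 17.0])]
w1 lipR [(0, [187.0, -24.0]), (0.1, [151.0, -9.0]), (0.165, [128.0, 1.0])]
w1 lipL [(0, [165.0, -22.0]), (0.1, [134.0, -7.0]), (0.165, [113.0, 3.0])]
```

>>> jog_arm(rows=[[[0, 10, -25, 0, 0, 0], [-25, 30, -35, 0, 0, 0], [-65, 50, -35, 0, 0, 0], [-110, 64, -35, 0, 0, 0], [-150, 64, -35, 0, 0, 0], [-157, 64, -35, 0, 0, 0], [-157, 64, -35, 0, 0, 0]]], fingers=-1, force=25)

```text
t: 50.2
position: [0.6807, 0.2078, 0.2492]
ee_rot: [-0.003, -0.041, 0.999, -0.0]
force: [0.0, 0.3, 0.2]
finger_gap: 0.001
finger_force: 0.0
```

```bash
python3 st.py; python3 -c "
from h import *
print(tool(dm(155,0,155)),tool(dm(142,0,155)))"
```

```text
t 50.2 pos [0.6807 0.2078 0.2492] theta 184.68 F [0.  0.3 0.2] M [-0.    0.01 -0.  ] gap 0.1 q [ 0.2   0.39  1.36  0.    1.4  -1.45] demag [151.1  -0.7]
[-4.5  0.7 94.2] [ 8.5  0.7 94.3]
```

>>> jog_arm(rows=[[[-4, 0.7, 30, 0, 0, 0], [-4, 0.7, 60, 0, 0, 0], [-4, 0.7, 85, 0, 0, 0], [-4, 0.7, 94, 0, 0, 0], [-4, 0.7, 94, 0, 0, 0]]])

```text
t: 50.7
position: [0.6824, 0.2088, 0.1567]
ee_rot: [-0.003, -0.041, 0.999, -0.0]
force: [-0.4, -0.4, 0.4]
finger_gap: -0.002
finger_force: 0.0
```

>>> jog_arm(rows=[[[4, 0, 0, 0, 0, 0], [8, 0, 0, 0, 0, 0], [12, 0, 0, 0, 0, 0], [16, 0, 0, 0, 0, 0], [16, 0, 0, 0, 0, 0]]])

```text
t: 51.2
position: [0.669, 0.2081, 0.1602]
ee_rot: [0.0, -0.041, 0.999, 0.0]
force: [-0.5, -0.4, 0.1]
finger_gap: 0.0
finger_force: 0.0
```

```bash
python3 st.py
```

```text
t 51.2 pos [0.669  0.2081 0.1602] theta 184.72 F [-0.5 -0.4  0.1] M [-0.05 -0.01  0.04] gap 0.0 q [ 0.2   0.43  1.47  0.    1.23 -1.45] demag [139.5   0.6]
```

>>> jog_arm(rows=[[[6, 2, 3, 0, 0, 0], [12, 0, 3, 0, 0, 0], [22, 0, -1, 0, 0, 0], [32, 0, -4, 0, 0, 0], [43, 0, -6, 0, 0, 0], [54, 0, -8, 0, 0, 0], [65, 0, -8.5, 0, 0, 0], [75, 0, -8.4, 0, 0, 0]]])

```text
t: 52.0
position: [0.5935, 0.2016, 0.1683]
ee_rot: [0.0, -0.041, 0.999, -0.0]
force: [2.0, -0.2, 2.7]
finger_gap: -0.002
finger_force: 1.4
```

```bash
python3 st.py
```

```text
t 52.0 pos [0.5935 0.2016 0.1683] theta 184.71 F [ 2.  -0.2  2.7] M [-0.04 -0.3   0.03] gap -0.2 q [ 0.22  0.28  1.66 -0.    1.2  -1.44] demag [63.7  0.3]
```

>>> jog_arm(rows=[[[10.8, 0, 1.3, 0, 0, 0], [21.5, 0, 3.5, 0, 0, 0], [31.8, 0, 6.6, 0, 0, 0], [42, 0, 10.6, 0, 0, 0], [51.7, 0, 15.5, 0, 0, 0], [60.9, 0, 21.3, 0, 0, 0], [69.7, 0, 27.7, 0, 0, 0], [77.8, 0, 35, 0, 0, 0]]])

```text
t: 52.8
position: [0.5158, 0.1953, 0.132]
ee_rot: [-0.001, -0.041, 0.999, -0.0]
force: [0.7, -0.3, 3.0]
finger_gap: -0.002
finger_force: 1.1
```

```bash
python3 st.py
```

```text
t 52.8 pos [0.5158 0.1953 0.132 ] theta 184.71 F [ 0.7 -0.3  3. ] M [-0.09  0.06 -0.02] gap -0.2 q [ 0.23  0.17  1.87  0.    1.11 -1.42] demag [-14.2   0.5]
```

>>> jog_arm(rows=[[[6.1, 0, 6.2, 0, 0, 0], [11.6, 0, 12.9, 0, 0, 0], [16.7, 0, 20, 0, 0, 0], [21.3, 0, 27.4, 0, 0, 0], [24.4, 0, 33.1, 0, 0, 0], [27.2, 0, 39, 0, 0, 0], [28.9, 0, 43, 0, 0, 0], [30.4, 0, 47, 0, 0, 0]]])

```text
t: 53.6
position: [0.4865, 0.1929, 0.0854]
ee_rot: [-0.0, -0.041, 0.999, -0.0]
force: [-1.8, -0.1, 1.4]
finger_gap: -0.0
finger_force: 0.8
```

```bash
python3 st.py
```

```text
t 53.6 pos [0.4865 0.1929 0.0854] theta 184.71 F [-1.8 -0.1  1.4] M [-0.02  0.25  0.05] gap -0.0 q [ 0.24  0.18  1.96  0.    1.   -1.41] demag [-43.6   0.5]
```

>>> jog_arm(rows=[[[1, 0, 2, 0, 0, 0], [1.5, 0, 4, 0, 0, 0], [2, 0, 6, 0, 0, 0], [2, 0, 7, 0, 0, 0], [2, 0, 7, 0, 0, 0]]])

```text
t: 54.1
position: [0.4849, 0.1928, 0.0787]
ee_rot: [0.0, -0.041, 0.999, 0.0]
force: [0.3, 0.4, -0.1]
finger_gap: -0.001
finger_force: 0.0
```

```bash
python3 st.py
```

```text
t 54.1 pos [0.4849 0.1928 0.0787] theta 184.7 F [ 0.3  0.4 -0.1] M [-0.02 -0.02 -0.04] gap -0.1 q [ 0.24  0.19  1.96 -0.    0.99 -1.41] demag [-45.2   0.5]
```

>>> jog_arm(rows=[[[0, 0, 1, 0, 0, 0], [0, 0, 2, 0, 0, 0], [0, 0, 2, 0, 0, 0], [0, 0, 2, 0, 0, 0]]])

```text
t: 54.5
position: [0.485, 0.1929, 0.078]
ee_rot: [-0.0, -0.041, 0.999, -0.0]
force: [-2.8, -0.9, 6.7]
finger_gap: 0.002
finger_force: 3.3
```

>>> jog_arm(rows=[[[0, 0, 1, 0, 0, 0], [0, 0, 2, 0, 0, 0], [0, 0, 2, 0, 0, 0], [0, 0, 2, 0, 0, 0]]])

```text
t: 54.9
position: [0.4851, 0.1929, 0.0779]
ee_rot: [-0.0, -0.041, 0.999, -0.0]
force: [-7.1, -2.1, 17.3]
finger_gap: 0.0
finger_force: 8.6
```

```bash
python3 st.py
```

```text
t 54.9 pos [0.4851 0.1929 0.0779] theta 184.72 F [-7.1 -2.1 17.3] M [-0.37  1.3   0.01] gap 0.0 q [ 0.24  0.19  1.96 -0.    0.99 -1.41] demag [-45.    0.6]
```

The hood is hard down at z = 78 mm, fully closed. Now the selector.

>>> jog_arm(rows=[[[0, 0, -20, 0, 0, 0], [0, 0, -60, 0, 0, 0], [0, 0, -105, 0, 0, 0], [-10, -25, -135, 0, 0, 8], [-25, -65, -145, 0, 0, 16], [-40, -105, -145, 0, 0, 24], [-53, -137, -145, 0, 0, 32], [-53, -137, -145, 0, 0, 40]]], fingers=-0.2)

```text
t: 55.7
position: [0.5511, 0.0567, 0.2205]
ee_rot: [0.002, 0.308, 0.951, -0.0]
force: [-0.8, 0.7, -0.5]
finger_gap: 0.395
finger_force: 0.0
```

>>> jog_arm(rows=[[[0, 0, 0, 0, 0, 8], [0, 0, 0, 0, 0, 16], [0, 0, 0, 0, 0, 24], [0, 0, 0, 0, 0, 32], [0, 0, 0, 0, 0, 40], [0, 0, 0, 0, 0, 48], [0, 0, 0, 0, 0, 56], [0, 0, 0, 0, 0, 64]]])

```text
t: 56.5
position: [0.549, 0.0605, 0.2198]
ee_rot: [0.0, 0.764, 0.645, 0.0]
force: [-1.3, 0.3, -1.3]
finger_gap: 0.401
finger_force: 0.0
```

>>> jog_arm(rows=[[[0, 0, 0, 0, 0, 8], [0, 0, 0, 0, 0, 15.7], [0, 0, 0, 0, 0, 15.7], [0, 0, 0, 0, 0, 15.7]]])

```text
t: 56.9
position: [0.5489, 0.0606, 0.2198]
ee_rot: [0.0, 0.843, 0.538, 0.0]
force: [-0.2, 0.4, 0.5]
finger_gap: 0.402
finger_force: 0.0
```

```bash
python3 st.py .5495 .0605 .066 65; python3 - <<'E'
from h import *
c=snap('wrist','w18'); g=cv2.cvtColor(c['img'],cv2.COLOR_RGB2GRAY)
p=proj(c,[.5495,.0605,.088]); q=proj(c,[.5495+.019*np.cos(np.radians(65)),.0605+.019*np.sin(np.radians(65)),.088]); print(p,q)
x,y=p.astype(int)
m=(g[y-40:y+40,x-40:x+40]>110).astype(np.uint8); n,l,s,ce=cv2.connectedComponentsWithStats(m)
for i in range(1,n):
    if 8<s[i][4]<200:
        v,u=np.nonzero(l==i); P=np.c_[u,v]; w,V=np.linalg.eigh(np.cov(P.T.astype(float))); print(ce[i]+[x-40,y-40],s[i],V[:,1].round(2),(w[1]/w[0]).round(1))
E
```

```text
t 56.9 pos [0.5489 0.0606 0.2198] theta 65.16 F [-0.2  0.4  0.5] M [ 0.01  0.02 -0.01] gap 34.2 q [-0.02  0.07  1.8  -0.    1.27  0.42] demag [   7.6 -136.5]
shift [  0.2   0.5 153.8]
rz 0.2
[315.14479919 232.33586864] [315.20046532 205.47970606]
[321.28125 194.375  ] [35  0 22  6 96] [-0.99  0.1 ] 16.4
[315.65517241 220.55172414] [40 18  2 19 29] [-0.04  1.  ] 144.6
```

>>> jog_arm(rows=[[[0, 0.5, 50, 0, 0, 0], [0, 0.5, 95, 0, 0, 0], [0, 0.5, 130, 0, 0, 0], [0, 0.5, 145, 0, 0, 0], [0, 0.5, 151, 0, 0, 0], [0, 0.5, 151, 0, 0, 0]]])

```text
t: 57.55
position: [0.5499, 0.0604, 0.0693]
ee_rot: [0.0, 0.843, 0.538, 0.0]
force: [0.3, -0.8, -0.0]
finger_gap: 0.402
finger_force: 0.0
```

>>> jog_arm(rows=[[[0, 0, 0, 0, 0, 0], [0, 0, 0, 0, 0, 0], [0, 0, 0, 0, 0, 0], [0, 0, 0, 0, 0, 0]]], fingers=-1, force=25)

```text
t: 57.95
position: [0.5498, 0.0611, 0.0713]
ee_rot: [-0.0, 0.843, 0.537, 0.001]
force: [-4.1, 1.5, 6.0]
finger_gap: 0.157
finger_force: 26.1
```

```bash
python3 st.py
```

```text
t 57.95 pos [0.5498 0.0611 0.0713] theta 65.01 F [-4.1  1.5  6. ] M [ 0.36  0.7  -0.01] gap 13.3 q [-0.02  0.26  1.89  0.    0.99  0.42] demag [   8.6 -136.1]
```

>>> jog_arm(rows=[[[0, 0, 0, 0, 0, 8], [0, 0, 0, 0, 0, 16], [0, 0, 0, 0, 0, 24], [0, 0, 0, 0, 0, 32], [0, 0, 0, 0, 0, 40], [0, 0, 0, 0, 0, 48], [0, 0, 0, 0, 0, 48]]])

```text
t: 58.65
position: [0.5505, 0.0603, 0.0713]
ee_rot: [0.0, 0.989, 0.148, 0.001]
force: [-3.2, -0.0, 6.7]
finger_gap: 0.155
finger_force: 26.2
```

>>> jog_arm(rows=[[[0, 0, 0, 0, 0, 8], [0, 0, 0, 0, 0, 16], [0, 0, 0, 0, 0, 24], [0, 0, 0, 0, 0, 24], [0, 0, 0, 0, 0, 24]]])

```text
t: 59.15
position: [0.5505, 0.0598, 0.0713]
ee_rot: [0.001, 0.998, -0.059, 0.001]
force: [-2.4, -0.9, 6.1]
finger_gap: 0.152
finger_force: 26.3
```

```bash
python3 st.py
```

```text
t 59.15 pos [0.5505 0.0598 0.0713] theta -6.79 F [-2.4 -0.9  6.1] M [-0.29  0.61 -0.07] gap 12.9 q [-0.02  0.26  1.89 -0.    0.99  1.67] demag [   9.1 -137.5]
```

Release, rise and check.

>>> jog_arm(rows=[[[0, 0, 0, 0, 0, 0], [0, 0, 0, 0, 0, 0], [0, 0, 0, 0, 0, 0], [0, 0, -30, 0, 0, 0], [0, 0, -75, 0, 0, 0], [0, 0, -120, 0, 0, 0], [0, 0, -150, 0, 0, 0], [0, 0, -150, 0, 0, 0]]], fingers=-0.2)

```text
t: 59.95
position: [0.5535, 0.0604, 0.2256]
ee_rot: [-0.0, 0.998, -0.061, 0.006]
force: [0.6, -0.6, 0.8]
finger_gap: 0.397
finger_force: 0.0
```

```bash
python3 st.py; python3 - <<'E'
from h import *
w=snap('wrist','w19'); d=snap('side','d19'); s=snap('scene','s19')
p=proj(w,[.5495,.0605,.07]).astype(int)
r=lambda c,x,y,W,H:cv2.resize(c['img'][max(y,0):y+H,max(x,0):x+W,::-1],(400,400),interpolation=cv2.INTER_CUBIC)
cv2.imwrite('pics/fin.png',np.hstack([r(w,p[0]-70,p[1]-70,140,140),r(d,215,220,130,130)]))
E
```

```text
t 59.95 pos [0.5535 0.0604 0.2256] theta -6.94 F [ 0.6 -0.6  0.8] M [-0.02 -0.03  0.01] gap 33.8 q [-0.02  0.07  1.79  0.    1.27  1.67] demag [  12.2 -137. ]
```

View pics/fin.png

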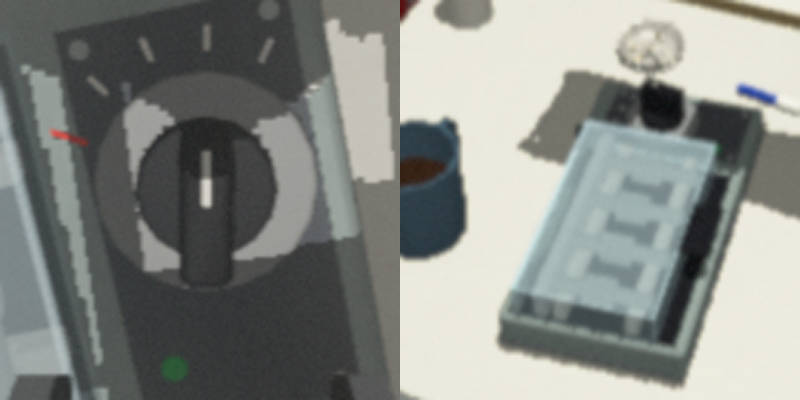

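The pointer is on the third white tick from the red off mark. The hood is closed flat over the four pins, which show as three dark gaps between them. Handing in.

```bash
python3 -c "
from rig import ctrl
print(ctrl.close_job())"
```

```text
the job is handed in; nothing more can be done
None
```

The job is handed in (no verdict came back): selector turned back to off first, all four pins pushed home chamfer-first in slots 1–4, hood closed, and selector set three clicks up from off.

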